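# Check the deep groove of a wooden dock with the depth gauge

## Task

Check the deep groove of the wooden desk dock that is clamped on the slant board: take the depth gauge with the flat black handle out of the tool rack and slide its blade straight down into the dock's upper groove, about half-way along it, until the gauge's cross bar sits flat on the wood. Then put the gauge back, fully home, in the rack slot it came from. Leave the two other tools in the rack and the sanding block where they are.

Things in the scene. Friction and masses are not known exactly. Their poses are not given: they have to be found in the camera images.
- gauge_grip (a point): Depth gauge, 0.2 kg, upright in a rack slot: flat black handle 14 mm thick (x), 40 wide (y), 80 tall; under it a steel cross bar 24 x 76 x 10 mm resting on the rack; under that the steel blade 7 x 50 mm, 34 mm long, rounded nose. Point: handle's centre, 50 mm above the bar's underside, 84 above the nose. x: across the thickness, y: along the width, z: towards the handle's top.
- groove (a point): Middle of the mouth of the dock's upper, deep groove: 10 mm wide, 38 mm deep, straight, 2 mm chamfered mouth, open at both ends; point half-way along, level with the wood's top face. x: up the slope, y: along the groove, z: straight out of it, 28 degrees from vertical, leaning away from the robot. With the gauge fully in, its handle's centre is 50 mm from here along z.
- dock: Light wooden block, 90 mm (x, up the slope) by 180 (y) by 45 (z), clamped on the slant board. Two grooves run its whole length along y, 10 mm wide: the upper at x = +18 mm (38 deep), the lower at x = -18 mm (only 20 deep). Origin: centre of its underside. Clamp foot and arm: over its middle ridge beyond y = +65 mm, up to 25 mm above the wood.
- slope: Plywood slant board, 240 mm deep, 280 wide, about 135 high at the back, fixed to the table; its surface rises at 28 degrees towards the robot (it faces a person across the table). Origin: centre of its underside, x towards its high edge. The clamp's grip stands out 40 mm beyond its +y edge.
- rack: Tool rack: wooden block 70 mm (x) by 265 (y) by 50 high, fixed to the table, three upright slots in a row at y = -88, 0 and +88 mm, each 10 mm (x) by 54 (y), 42 deep. Origin: centre of its underside. Depth gauge, short gauge and scraper stand in the slots in any order.
- short_gauge_mid (a point): The short gauge, another tool in the rack: same cross bar, but a round dark wooden handle 26 mm thick and 54 mm tall. Stays where it is. This point: 30 mm above the rack's top.
- scraper_mid (a point): The glue scraper, another tool in the rack: light wooden handle about 24 mm by 26 mm, 74 mm tall, no wide cross bar. Stays where it is. This point: 40 mm above the rack's top.
- sanding_block_mid (a point): Cork sanding block, 60 by 110 by 33 mm, lying on the table in front of the low edge of the slant board; a bystander. Its centre.
There are look-alikes about, which are no part of the job. Leave any red look-alike of the part that bears gauge_grip alone.

How it is judged:
On the way:
1. the gauge's blade is in the dock's upper groove, about half-way along, with the cross bar flat on the wood (x of gauge_grip in the frame of groove between -0.005 and 0.005 m and y of gauge_grip in the frame of groove between -0.045 and 0.045 m and z of gauge_grip in the frame of groove between 0.04 and 0.0525 m and angle between the z axis of gauge_grip and the z axis of groove, either way round below 0.07 rad and angle between the y axis of gauge_grip and the y axis of groove, either way round below 0.09 rad), for 0.2 s.
At the end, for the whole second after the job is handed in: After the check (cross bar within 2.5 mm of the wood for 0.2 s, square to it within 4 degrees, within 45 mm of the groove's middle) the gauge stands released and at rest in the slot it came from: upright within 4 degrees, within 6 mm of its start, bar within 3 mm of the rack's top (distance of gauge_grip from where it was at the start of the episode below 0.006 m and angle between gauge_grip's own z axis and vertical below 0.07 rad and linear speed of gauge below 0.02 m/s and z of gauge_grip in the frame of rack below 0.103 m and contact force between gauge and the fingers below 0.05 N); the robot touches nothing.
It fails at once if another tool in the rack is pulled or knocked out of place (distance of any of short_gauge_mid, scraper_mid from where it was at the start of the episode above 0.012 m).
It fails at once if the sanding block is pushed more than 30 mm (distance of sanding_block_mid from where it was at the start of the episode above 0.03 m).
It also fails if it takes over 64 s, if anything falls off the work surface, if the arm or the gripper's body presses on something with over 40 N, if the wrist force passes 120 N, or if a joint passes its speed limit or range.

## Robot

A 6-joint arm with a two-finger parallel gripper is mounted at the origin on the work surface. World frame = base frame: x ahead of the robot, y to its left, z up, the work surface at z = 0. Lengths are in m, angles in rad, forces in N, time in s.
With the tool pointing down it reaches from about 0.35 to 0.85 m from the base axis. Payload 8.1 kg.
Tool frame: the origin (TCP) lies on the centre line of the jaws, within the pads' length; the fingertips stand 19 mm ahead of it and the grasp point (between the pads) is the TCP (robot.tips_ahead is the distance from the TCP to the fingertips, in m); y points along the fingers, z is the direction in which the jaws open and shut, and the axes are right-handed (so a half turn about y gives the same grasp; the last joint's range is limited). The gripper opens to 93 mm and grips with 3 to 60 N. Pads are 15 mm wide; open, the fingers measure 128 mm over their backs; the gripper's body (75 mm by 188 mm) begins 65 mm behind the grasp point.
Start: joints at [1.065, 0.13, 1.488, -0, 1.523, -0.085], TCP at [0.245, 0.548, 0.238] pointing down, gripper open.
Joint ranges: [-2.96, 2.96], [-0.89, 2.26], [0.02, 2.5], [-1.34, 4.48], [0, 2.73], [-2.66, 2.66]. Speed limits (rad/s): [2.39, 2.39, 2.79, 3.14, 3.14, 3.14].

## Interface

Orientations are given as a rotation vector (axis times angle).
In Python, from plant import robot, imaging, models gives the robot as it stands.
- The arm moves only by the tool carry_out, never from a script. Its argument "motion" is one flat list of numbers, 7 for each row, row after row: the shift along the tool's x, y, z in m, then the turn, a rotation vector about the tool's x, y, z in degrees, then the opening, from -1 (shut) to 1 (fully open). A call has exactly 5 rows; each row shifts and turns the pose as measured when the row begins, along the tool's axes as they then stand; what a row does not reach is not made up. A row lasts 1/10 s, in which the tool goes at most 50 mm and 8.59 degrees, less where a joint would pass 70% of its speed; a pose out of reach is approached as far as the arm can. A call is refused whole if a number of a shift passes 0.05 or a number of a turn 8.59, either way. A call with a gripper value outside its range is refused whole. The fingers move at their own pace and stop on an object; "squeeze" is the grip in N (left out, the last holds). Time passes only in rows, so rows that do not move let the fingers close, or fill a call up. It gives the time, the measured TCP pose, the force and the opening at its end, in the units of the state.
- robot.read_state(): the state, without advancing time (a new reading comes with each control period).
- imaging.read_camera(name): name is "side" or "top" or "wrist"; returns the picture (384x512x3 uint8, blue, green, red); there is no depth.
- imaging.camera_model(name): a dict with "K" (3x3 intrinsics, pixels), "position" and "orientation" of the camera in the world. Camera axes: x right, y down, z forward; pixel columns grow to the right and rows downward; lengths in m; the calibration is good to about 2 mm. The wrist camera is an equidistant fisheye: a pixel r from the principal point sees the ray r / f radians off the axis. A picture is of the moment at which its call begins: read the wrist's pose just before it. camera_model takes no time and is no camera call; for the wrist camera it gives the pose at the moment of the call.
- robot.close_job(): hands the job in, once; it reports no verdict.
Trained networks look in the newest picture that a camera, given by its name, has taken for a name from the list of things; names that differ only in an ending like _2 or _b are one class to them, and where a whole thing is asked for, a point or a joint stands for the part that bears it (a point fixed in the world has none). Each returns a list of dicts, best first, with "confidence" (0 to 1); they miss things now and then, are a little off and sometimes report something else, mostly with a low value. They report only what shows in the picture. A call takes as long as a camera call. They do not tell look-alikes from the thing itself.
- models.outline_of(camera, thing): "pixels" (384x512 bool, what is visible of it) and "pixel" ([column, row] in pixels, amid what is visible of it).
The state is a dict: "t": time; "q": joint angles; "dq": joint speeds; "joint_torque": joint torques, N m; "tool_pos": TCP position; "orientation": TCP orientation; "force": force on the tool from outside, world axes, zero at the start; "wrist_torque": the same for the moment, N m; "opening": finger opening in m.
Only numpy, scipy, OpenCV 4.12 (cv2) and the standard library are available. Lean on these libraries where they do the work, as an engineer would, in place of code of your own. Each camera call takes 0.05 s, during which the arm holds its last target.

## Working session

There is one attempt and no reset: what is moved stays moved. The work goes in short steps, Python scripts to look and compute and a tool call to move; the robot and the scene stay as the last step left them, time stands still between calls to the robot, and variables do not carry over. Pictures are saved under pics/ and viewed, and the job is handed in when it is done.

Besides the shell and the picture viewer there is one more tool, called by a JSON object that holds its "name" and its "arguments". carry_out: Moves the arm, as the interface text tells. Its arguments: {"type":"object","properties":{"motion":{"type":"array","items":{"type":"number"}},"squeeze":{"type":"number"}},"required":["motion"]}

```bash
mkdir -p pics; ls
python3 - <<'E'
from plant import robot, imaging, models
import cv2, numpy as np
np.set_printoptions(precision=4,suppress=True)
s=robot.read_state()
print({k:np.round(v,4) for k,v in s.items()})
for n in ["side","top","wrist"]:
    m=imaging.camera_model(n); print(n,m)
    im=imaging.read_camera(n); cv2.imwrite(f"pics/{n}0.png",im)
E
```

```text
pics
{'t': np.float64(0.0), 'q': array([ 1.0646,  0.1312,  1.4893, -0.    ,  1.523 , -0.0854]), 'dq': array([ 0.0005, -0.0006,  0.0004, -0.0016, -0.0015,  0.0012]), 'joint_torque': array([ -0.0005, -55.9856, -49.1745,   0.0766,   0.0359,  -0.0001]), 'tool_pos': array([0.2448, 0.5472, 0.2366]), 'orientation': array([-1.5472,  0.3305, -0.3297]), 'force': array([ 0.525 , -0.3836,  0.0163]), 'wrist_torque': array([ 0.0556, -0.0591,  0.0484]), 'opening': np.float64(0.093)}
side {'K': array([[397.319 ,   0.    , 255.0426],
       [  0.    , 397.319 , 192.8972],
       [  0.    ,   0.    ,   1.    ]]), 'position': array([ 0.2131, -0.4565,  0.8024]), 'orientation': array([-2.35  ,  0.753 , -0.2899])}
top {'K': array([[391.4591,   0.    , 249.8063],
       [  0.    , 391.4591, 193.7597],
       [  0.    ,   0.    ,   1.    ]]), 'position': array([0.504 , 0.0053, 1.1503]), 'orientation': array([-2.183 ,  2.1459, -0.0576])}
wrist {'K': array([[297.3186,   0.    , 256.7938],
       [  0.    , 297.3186, 189.9404],
       [  0.    ,   0.    ,   1.    ]]), 'position': array([0.1743, 0.5803, 0.3845]), 'orientation': array([2.4307, 1.5743, 0.2204])}
```

View pics/side0.png

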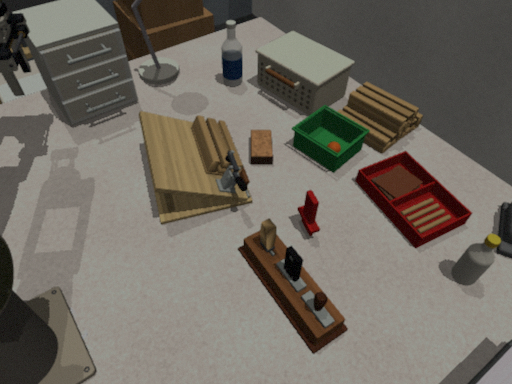

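View pics/top0.png

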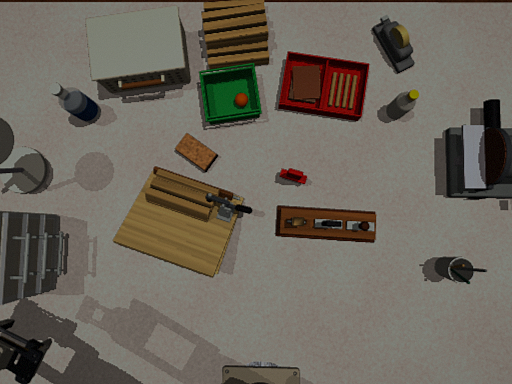

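View pics/wrist0.png

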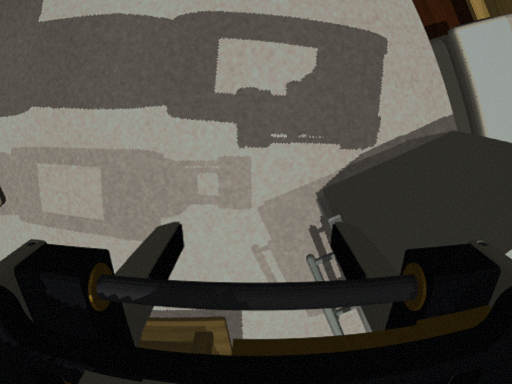

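```bash
cat > h.py <<'E'
from plant import robot, imaging, models
import cv2, numpy as np
from scipy.spatial.transform import Rotation as R
np.set_printoptions(precision=4,suppress=True)
def proj(m,P):
    P=np.atleast_2d(P); Rc=R.from_rotvec(m['orientation']).as_matrix()
    c=(P-m['position'])@Rc; K=m['K']
    if m.get('fish'):
        r=np.hypot(c[:,0],c[:,1]); th=np.arctan2(r,c[:,2]); k=K[0,0]*th/np.maximum(r,1e-9)
        return np.c_[c[:,0]*k+K[0,2], c[:,1]*k+K[1,2]]
    return np.c_[K[0,0]*c[:,0]/c[:,2]+K[0,2],K[1,1]*c[:,1]/c[:,2]+K[1,2]]
def ray(m,px):
    K=m['K']; d=np.array([(px[0]-K[0,2])/K[0,0],(px[1]-K[1,2])/K[1,1]])
    if m.get('fish'):
        th=np.hypot(*d); v=np.r_[d/th*np.sin(th),np.cos(th)]
    else: v=np.r_[d,1]
    return R.from_rotvec(m['orientation']).as_matrix()@v
def onz(m,px,z):
    v=ray(m,px); p=np.array(m['position']); return p+v*(z-p[2])/v[2]
def cam(n):
    m=dict(imaging.camera_model(n)); m['fish']=(n=='wrist'); return m
E
python3 - <<'E'
from h import *
import pickle
D={}
for n in ["top","side"]:
    im=imaging.read_camera(n); ov=im.copy(); D[n]={'im':im,'m':cam(n)}
    for t in ["gauge_grip","rack","dock","slope","groove","short_gauge_mid","scraper_mid","sanding_block_mid"]:
        r=models.outline_of(n,t); D[n][t]=r
        print(n,t,[(round(x['confidence'],2),np.round(x['pixel'],1),int(x['pixels'].sum())) for x in r])
        if r:
            c,_=cv2.findContours(r[0]['pixels'].astype(np.uint8),cv2.RETR_EXTERNAL,cv2.CHAIN_APPROX_NONE)
            cv2.drawContours(ov,c,-1,tuple(int(x) for x in np.random.randint(60,255,3)),1)
    cv2.imwrite(f"pics/{n}_ov.png",cv2.resize(ov[100:300] if n=='top' else ov,None,fx=1.5,fy=1.5))
pickle.dump(D,open('D.pkl','wb'))
E
```

```text
top gauge_grip [(0.66, array([327.4, 220.6]), 239), (0.49, array([291.5, 173.3]), 256)]
top rack [(0.62, array([321.8, 218. ]), 2506), (0.36, array([179.8, 193.3]), 2347)]
top dock [(0.69, array([177.1, 190. ]), 2305)]
top slope [(0.65, array([182.7, 220.1]), 8861)]
top groove [(0.79, array([178.7, 192.7]), 2227)]
top short_gauge_mid [(0.68, array([359.2, 224.2]), 214)]
top scraper_mid [(0.44, array([297.8, 220.7]), 109)]
top sanding_block_mid [(0.94, array([196.2, 146.7]), 798), (0.6, array([177.4, 193.2]), 2265)]
side gauge_grip [(0.61, array([296.2, 269.7]), 650), (0.58, array([309.1, 212.3]), 594)]
side rack [(0.81, array([292. , 291.9]), 4270)]
side dock [(0.91, array([213.7, 143.5]), 1887)]
side slope [(0.91, array([192.3, 165.8]), 8808)]
side groove [(0.61, array([213.1, 144.7]), 1898)]
side short_gauge_mid [(0.86, array([316.6, 310. ]), 623)]
side scraper_mid [(0.83, array([269. , 235.1]), 449)]
side sanding_block_mid [(0.86, array([261. , 147.7]), 731)]
```

Run:
```python
from h import *
import pickle
from scipy.optimize import minimize
D=pickle.load(open('D.pkl','rb'))
def box(dx,dy,z0,z1): return np.array([[a*dx/2,b*dy/2,c] for a in(-1,1) for b in(-1,1) for c in(z0,z1)])
def hullmask(m,P,S=4):
    u=proj(m,P); h=cv2.convexHull(((u+0.5)*S*16).astype(np.int32))
    a=np.zeros((384*S,512*S),np.uint8); cv2.fillConvexPoly(a,h,1,shift=4)
    return cv2.resize(a.astype(np.float32),(512,384),interpolation=cv2.INTER_AREA)
def fit(name,pts,x0,step,ignore=()):
    M={}
    for n in D:
        k=np.ones((384,512),bool)
        for i in ignore:
            if D[n][i]: k&=~cv2.dilate(D[n][i][0]['pixels'].astype(np.uint8),np.ones((3,3))).astype(bool)
        M[n]=(D[n][name][0]['pixels'].astype(np.float32),k)
    def cost(x,each=False):
        P=pts(x); c=[]
        for n in M:
            a=hullmask(D[n]['m'],P); b,k=M[n]
            c.append(np.abs(a-b)[k].sum()/b.sum())
        return c if each else sum(c)
    x=np.array(x0,float)
    for s in (1,.4,.2):
        r=minimize(cost,x,method='Nelder-Mead',options=dict(initial_simplex=np.vstack([x]+[x+s*step[i]*np.eye(len(x))[i] for i in range(len(x))]),xatol=1e-5,fatol=1e-5,maxiter=600)); x=r.x
    print(name,x,r.fun,cost(x,True)); return x
def planar(B): return lambda x: B@R.from_euler('z',x[2]).as_matrix().T+[x[0],x[1],0]
t=D['top']['m']
g=onz(t,(326,224),0.05); print('rack guess',g)
tools=['gauge_grip','short_gauge_mid','scraper_mid']
xr=fit('rack',planar(box(.07,.265,0,.05)),[g[0],g[1],0],[.02,.02,.1],tools)
h0=.135-.24*np.tan(np.radians(28))
W=np.array([[a*.12,b*.14,z] for b in(-1,1) for a,z in((-1,0),(-1,max(h0,0)),(1,0),(1,.135))])
s=onz(t,(180,220),0.07); print(s)
best=None
xs=fit('slope',planar(W),[s[0],s[1],np.pi-.4],[.02,.02,.1],['dock'])
tilt=lambda yaw:(R.from_euler('z',yaw)*R.from_euler('y',-28,degrees=True)).as_matrix()
B=box(.09,.18,0,.045)
d=onz(t,(178,193),0.08)
xd=fit('dock',lambda x:B@tilt(x[3]).T+x[:3],[d[0],d[1],.06,xs[2]],[.02,.02,.01,.1])
pickle.dump((xr,xs,xd),open('fit.pkl','wb'))
# overlay
for n in D:
    im=cv2.resize(D[n]['im'],None,fx=3,fy=3,interpolation=cv2.INTER_CUBIC)
    def draw(P,col):
        u=(proj(D[n]['m'],P)+.5)*3
        for i in range(8):
            for j in range(i):
                if bin(i^j).count('1')==1: cv2.line(im,tuple(map(int,u[i])),tuple(map(int,u[j])),col,1)
    draw(planar(box(.07,.265,0,.05))(xr),(255,255,0)); draw(planar(W)(xs),(255,0,255)); draw(B@tilt(xd[3]).T+xd[:3],(0,255,0))
    T=tilt(xd[3])
    for gx in(.013,.023):
        u=(proj(D[n]['m'],np.array([[gx,-.09,.045],[gx,.09,.045]])@T.T+xd[:3])+.5)*3
        cv2.line(im,tuple(map(int,u[0])),tuple(map(int,u[1])),(0,0,255),1)
    c=im[460:840,320:1180] if n=='top' else im[320:1060,400:1060]
    cv2.imwrite(f'pics/{n}_fit.png',cv2.resize(c,(780,345)) if n=='top' else cv2.resize(c,(535,600)))
```

```text
rack guess [ 0.5142 -0.175   0.05  ]
rack [ 0.5094 -0.1784 -0.0444] 0.4229790270328522 [np.float32(0.26803172), np.float32(0.15494731)]
[0.5177 0.2305 0.07  ]
slope [0.5296 0.2271 2.8166] 0.08727391064167023 [np.float32(0.058564212), np.float32(0.028709697)]
dock [0.5785 0.2302 0.052  2.8268] 0.2558724582195282 [np.float32(0.07456616), np.float32(0.1813063)]
```

View pics/top_fit.png

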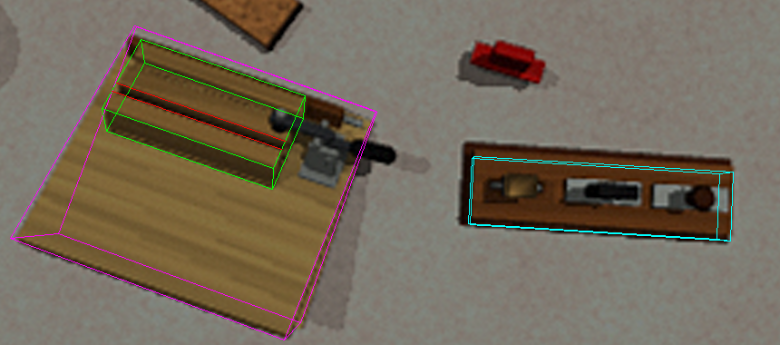

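View pics/side_fit.png

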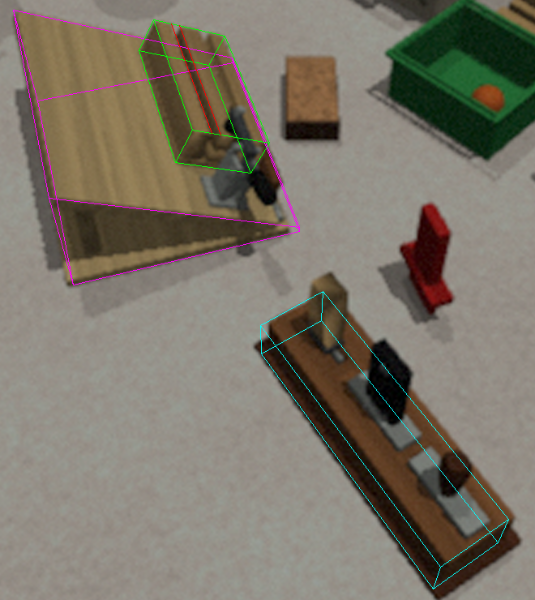

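View pics/top_ov.png

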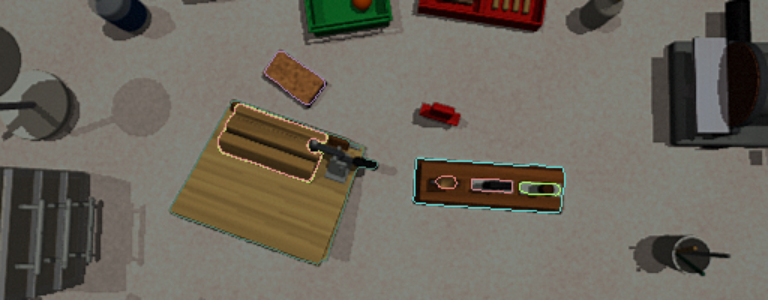

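Run:
```python
from h import *
import pickle
D=pickle.load(open('D.pkl','rb'))
# gauge by triangulation of outline pixel, handle
def tri(a,b):
    A=[];B=[]
    for n,p in(('top',a),('side',b)):
        m=D[n]['m'];v=ray(m,p);v/=np.linalg.norm(v);Pm=np.eye(3)-np.outer(v,v);A.append(Pm);B.append(Pm@m['position'])
    return np.linalg.lstsq(np.vstack(A),np.hstack(B),rcond=None)[0]
for t in ['gauge_grip','scraper_mid','short_gauge_mid']: print(t,tri(D['top'][t][0]['pixel'],D['side'][t][0]['pixel']))
for z,p in((.05,(278,209)),(.05,(375,209)),(.05,(375,240)),(0,(275,239)),(0.05,(278,236))): print(p,z,onz(D['top']['m'],p,z))
s=robot.read_state(); Rt=R.from_rotvec(s['orientation']).as_matrix(); print(Rt)
m=cam('wrist'); print('cam in tool',Rt.T@(m['position']-s['tool_pos'])); print(Rt.T@R.from_rotvec(m['orientation']).as_matrix())
im=D['top']['im'][195:255,265:390]; cv2.imwrite('pics/rt.png',cv2.resize(im,None,fx=6,fy=6,interpolation=cv2.INTER_CUBIC))
im=D['side']['im'][210:350,225:360]; cv2.imwrite('pics/rs.png',cv2.resize(im,None,fx=4,fy=4,interpolation=cv2.INTER_CUBIC))
```

```text
gauge_grip [ 0.5263 -0.1787  0.0641]
scraper_mid [ 0.522  -0.0931  0.0927]
short_gauge_mid [ 0.5144 -0.2675  0.0442]
(278, 209) 0.05 [ 0.5537 -0.0409  0.05  ]
(375, 209) 0.05 [ 0.5583 -0.3107  0.05  ]
(375, 240) 0.05 [ 0.4724 -0.31    0.05  ]
(275, 239) 0 [ 0.4683 -0.0353  0.    ]
(278, 236) 0.05 [ 0.4784 -0.0418  0.05  ]
[[ 0.9128  0.      0.4084]
 [-0.4084 -0.      0.9128]
 [ 0.     -1.     -0.    ]]
cam in tool [-0.0779 -0.1478  0.0011]
[[ 0.0009  0.9606  0.2779]
 [ 0.0005 -0.2779  0.9606]
 [ 1.     -0.0007 -0.0007]]
```

View pics/rt.png

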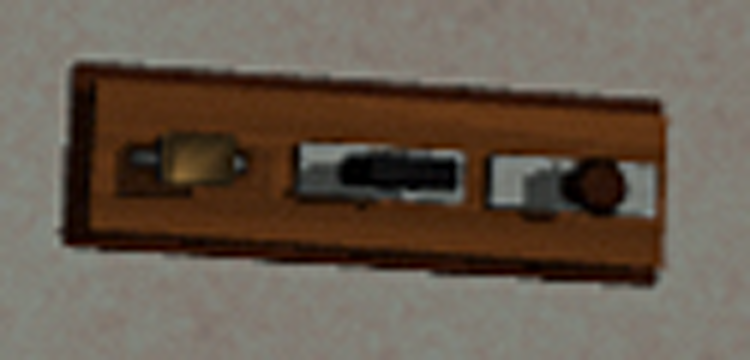

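View pics/rs.png

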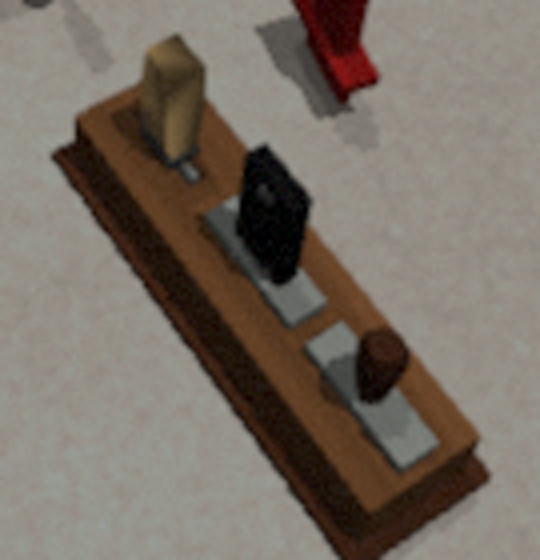

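```bash
cat > plan.py <<'E'
from h import *
def Rdown(yawz,tilt=0):
    """tool with jaws z at yaw yawz (deg); tilt: tool y leans toward -z(jaw) by tilt deg (robot-ward tips)"""
    zz=np.array([np.cos(np.radians(yawz)),np.sin(np.radians(yawz)),0]); y=np.array([0,0,-1.]); x=np.cross(y,zz)
    M=np.c_[x,y,zz]
    return M@R.from_euler('x',-tilt,degrees=True).as_matrix()
def plan(p,M,n,s=None,grip=1.0):
    s=s or robot.read_state(); p0=s['tool_pos']; R0=R.from_rotvec(s['orientation']); 
    dv=(R0.inv()*R.from_matrix(M)).as_rotvec()
    print('dist',np.linalg.norm(p-p0),'ang',np.degrees(np.linalg.norm(dv)), 'world err',p-p0)
    for i in range(n):
        Ri=(R0*R.from_rotvec(dv*i/n)).inv()
        print(np.round(Ri.apply((p-p0)/n),4).tolist(),np.round(np.degrees(dv/n),2).tolist())
E
python3 -c "
from plan import *
plan(np.array([.51,-.15,.27]),Rdown(0),18)"
```

```text
dist 0.7469743492954638 ang 65.8930077354558 world err [ 0.2649 -0.6977  0.0324]
[0.0293, -0.0018, -0.0294] [-0.0, 3.66, 0.0]
[0.0311, -0.0018, -0.0274] [-0.0, 3.66, 0.0]
[0.0328, -0.0018, -0.0254] [-0.0, 3.66, 0.0]
[0.0343, -0.0018, -0.0233] [-0.0, 3.66, 0.0]
[0.0357, -0.0018, -0.021] [-0.0, 3.66, 0.0]
[0.037, -0.0018, -0.0187] [-0.0, 3.66, 0.0]
[0.0381, -0.0018, -0.0163] [-0.0, 3.66, 0.0]
[0.0391, -0.0018, -0.0138] [-0.0, 3.66, 0.0]
[0.0399, -0.0018, -0.0113] [-0.0, 3.66, 0.0]
[0.0405, -0.0018, -0.0087] [-0.0, 3.66, 0.0]
[0.041, -0.0018, -0.0061] [-0.0, 3.66, 0.0]
[0.0413, -0.0018, -0.0035] [-0.0, 3.66, 0.0]
[0.0415, -0.0018, -0.0008] [-0.0, 3.66, 0.0]
[0.0414, -0.0018, 0.0018] [-0.0, 3.66, 0.0]
[0.0412, -0.0018, 0.0044] [-0.0, 3.66, 0.0]
[0.0409, -0.0018, 0.0071] [-0.0, 3.66, 0.0]
[0.0403, -0.0018, 0.0097] [-0.0, 3.66, 0.0]
[0.0396, -0.0018, 0.0122] [-0.0, 3.66, 0.0]
```

{"name": "carry_out", "arguments": {"motion": [0.029, -0.004, -0.029, 0, 3.7, 0, 1, 0.031, -0.004, -0.027, 0, 3.7, 0, 1, 0.033, -0.004, -0.025, 0, 3.7, 0, 1, 0.034, -0.004, -0.023, 0, 3.7, 0, 1, 0.036, -0.004, -0.021, 0, 3.7, 0, 1]}}

```text
t: 1.55
tool_pos: [0.3179, 0.3522, 0.2557]
orientation: [-1.493, 0.586, -0.584]
force: [1.0, 0.4, 0.3]
opening: 0.0929
```

{"name": "carry_out", "arguments": {"motion": [0.037, -0.002, -0.019, 0, 3.7, 0, 1, 0.038, -0.002, -0.016, 0, 3.7, 0, 1, 0.039, -0.002, -0.014, 0, 3.7, 0, 1, 0.04, -0.002, -0.011, 0, 3.7, 0, 1, 0.041, -0.002, -0.009, 0, 3.7, 0, 1]}}

```text
t: 2.05
tool_pos: [0.3905, 0.1494, 0.2678]
orientation: [-1.4, 0.84, -0.844]
force: [0.6, 0.4, 0.2]
opening: 0.0928
```

```bash
python3 -c "
from plan import *
s=robot.read_state();print(s['t'],s['q'])
plan(np.array([.51,-.15,.27]),Rdown(0),10)
im=imaging.read_camera('wrist');cv2.imwrite('pics/w1.png',im)"
```

```text
2.05 [ 0.243  -0.3943  1.9128 -0.0004  1.6207 -0.2457]
dist 0.3223764588252223 ang 28.00035024389196 world err [ 0.1195 -0.2994  0.0022]
[0.032, -0.0002, -0.0035] [-0.01, 2.8, 0.0]
[0.0322, -0.0002, -0.0019] [-0.01, 2.8, 0.0]
[0.0322, -0.0002, -0.0004] [-0.01, 2.8, 0.0]
[0.0322, -0.0002, 0.0012] [-0.01, 2.8, 0.0]
[0.0321, -0.0002, 0.0028] [-0.01, 2.8, 0.0]
[0.0319, -0.0002, 0.0044] [-0.01, 2.8, 0.0]
[0.0317, -0.0002, 0.0059] [-0.01, 2.8, 0.0]
[0.0314, -0.0002, 0.0075] [-0.01, 2.8, 0.0]
[0.031, -0.0002, 0.009] [-0.01, 2.8, 0.0]
[0.0305, -0.0002, 0.0105] [-0.01, 2.8, 0.0]
```

View pics/w1.png

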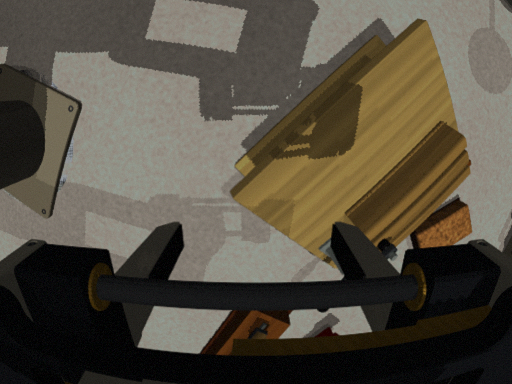

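{"name": "carry_out", "arguments": {"motion": [0.038, 0, -0.004, 0, 3, 0, 1, 0.035, 0, -0.002, 0, 3, 0, 1, 0.035, 0, 0, 0, 3, 0, 1, 0.035, 0, 0.001, 0, 3, 0, 1, 0.035, 0, 0.003, 0, 3, 0, 1]}}

```text
t: 2.6
tool_pos: [0.4575, -0.0275, 0.2707]
orientation: [-1.298, 1.045, -1.058]
force: [0.9, 0.8, 0.1]
opening: 0.0932
```

{"name": "carry_out", "arguments": {"motion": [0.034, 0, 0.005, 0, 3, 0, 1, 0.032, 0, 0.006, 0, 2.8, 0, 1, 0.032, 0, 0.008, 0, 2.8, 0, 1, 0.032, 0, 0.009, 0, 2.8, 0, 1, 0, 0, 0, 0, 0, 0, 1]}}

```text
t: 3.1
tool_pos: [0.5047, -0.1612, 0.2715]
orientation: [-1.204, 1.201, -1.217]
force: [-0.8, -0.2, -0.6]
opening: 0.0931
```

```bash
python3 -c "
from plan import *
import pickle
s=robot.read_state();print(s['t'],s['q'],s['tool_pos'],np.abs(s['dq']).max())
im=imaging.read_camera('wrist');m=cam('wrist');cv2.imwrite('pics/w2.png',im)
D={'im':im,'m':m,'s':s}
for t in ['gauge_grip','rack','scraper_mid','short_gauge_mid']:
  D[t]=models.outline_of('wrist',t); print(t,[(x['confidence'],x['pixel'],x['pixels'].sum()) for x in D[t]])
pickle.dump(D,open('w2.pkl','wb'))
"
```

```text
3.1 [-0.4066 -0.0825  1.6432  0.0009  1.5705 -0.4059] [ 0.5047 -0.1612  0.2715] 0.03036891990232017
gauge_grip [(0.91, [374.9, 107.1], np.int64(1853)), (0.66, [264.1, 186.6], np.int64(1336))]
rack [(0.64, [257.1, 152.0], np.int64(9412))]
scraper_mid [(0.82, [269.8, 112.8], np.int64(710))]
short_gauge_mid [(0.89, [259.9, 246.0], np.int64(885))]
```

View pics/w2.png

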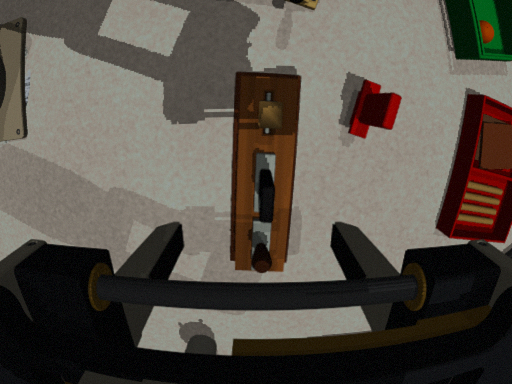

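```bash
cat >> h.py <<'E'
def ortho(im,m,c,yaw,z,wx,wy,ppm=4000):
    """rectified view of horizontal plane; image right = +u dir(yaw), up = perpendicular"""
    ys,xs=np.mgrid[0:int(wy*ppm),0:int(wx*ppm)]
    u=(xs/ppm-wx/2).ravel(); v=(wy/2-ys/ppm).ravel()
    P=np.c_[c[0]+u*np.cos(yaw)-v*np.sin(yaw),c[1]+u*np.sin(yaw)+v*np.cos(yaw),np.full(u.size,z)]
    q=proj(m,P).astype(np.float32).reshape(*ys.shape,2)
    return cv2.remap(im,q[...,0],q[...,1],cv2.INTER_CUBIC)
E
python3 -c "
from h import *
import pickle
D=pickle.load(open('w2.pkl','rb'))
# right=+y?? use yaw=-90deg: right=-y, up=+x
T=pickle.load(open('D.pkl','rb'))['top']
for z in (.05,.06,.14):
  a=ortho(D['im'],D['m'],(.515,-.175),-np.pi/2,z,.30,.11,2500)
  b=ortho(T['im'],T['m'],(.515,-.175),-np.pi/2,z,.30,.11,2500)
  for i in range(0,750,25):
    for q in(a,b): cv2.line(q,(i,0),(i,3 if i%125 else 12),(255,255,255),1)
  for i in range(0,275,25):
    for q in(a,b): cv2.line(q,(0,i),(5,i),(255,255,255),1)
  cv2.imwrite(f'pics/o{int(z*1000)}.png',np.vstack([a,b]))
"
```

```text
(no output)
```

View pics/o60.png

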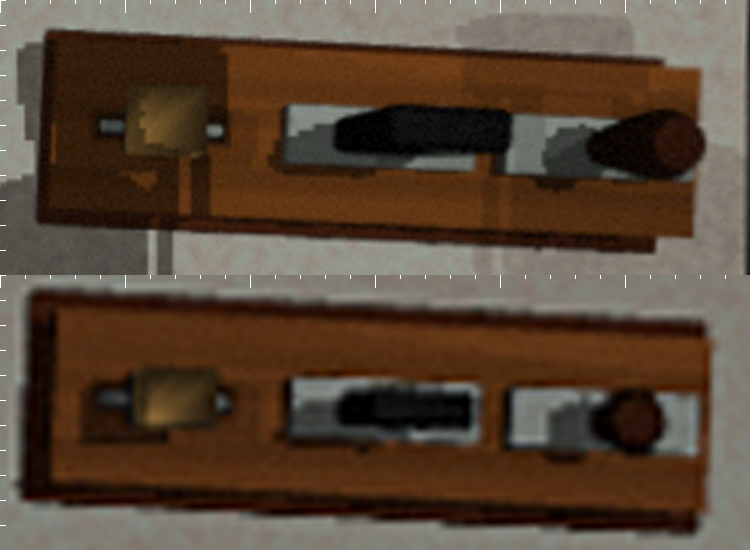

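View pics/o140.png

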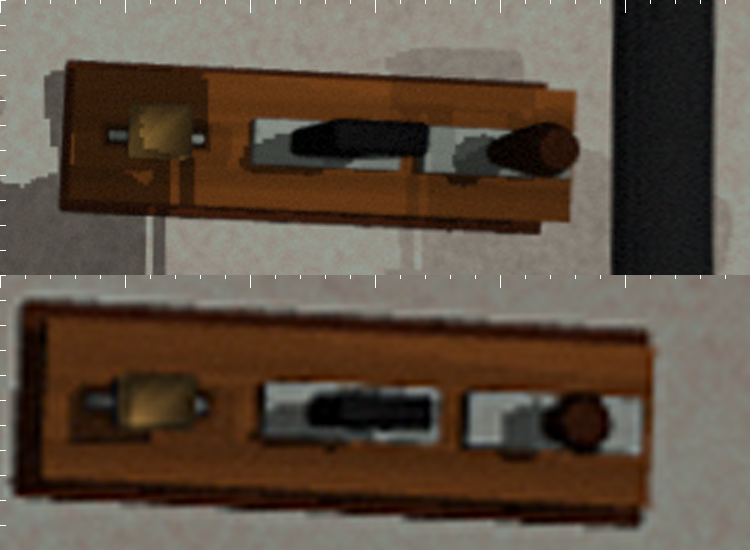

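```bash
python3 -c "
from plan import *
plan(np.array([.5146,-.178,.16]),Rdown(-2.75),4)
"
```

```text
dist 0.11438155289375973 ang 3.112427616240419 world err [ 0.0105 -0.0209 -0.112 ]
[0.0052, 0.028, 0.0023] [-0.15, 0.76, 0.03]
[0.0052, 0.028, 0.0025] [-0.15, 0.76, 0.03]
[0.0051, 0.028, 0.0026] [-0.15, 0.76, 0.03]
[0.0051, 0.028, 0.0027] [-0.15, 0.76, 0.03]
```

{"name": "carry_out", "arguments": {"motion": [0.0052, 0.028, 0.0023, -0.15, 0.8, 0, 1, 0.0052, 0.028, 0.0025, -0.15, 0.8, 0, 1, 0.0051, 0.028, 0.0026, -0.15, 0.8, 0, 1, 0.0051, 0.028, 0.0027, -0.15, 0.7, 0, 1, 0, 0, 0, 0, 0, 0, 1]}}

```text
t: 3.85
tool_pos: [0.5167, -0.1729, 0.1605]
orientation: [-1.188, 1.233, -1.245]
force: [-0.4, 0.6, -0.7]
opening: 0.093
```

```bash
python3 -c "
from plan import *
plan(np.array([.5146,-.178,.10]),Rdown(-2.75),3)
print(robot.read_state()['force'])
im=imaging.read_camera('wrist');cv2.imwrite('pics/w3.png',im)
"
```

```text
dist 0.060723791223977266 ang 0.5984953518907051 world err [-0.0021 -0.0051 -0.0605]
[0.0016, 0.0202, -0.0008] [-0.13, 0.14, 0.06]
[0.0017, 0.0202, -0.0007] [-0.13, 0.14, 0.06]
[0.0017, 0.0202, -0.0007] [-0.13, 0.14, 0.06]
[-0.3755  0.6144 -0.721 ]
```

View pics/w3.png

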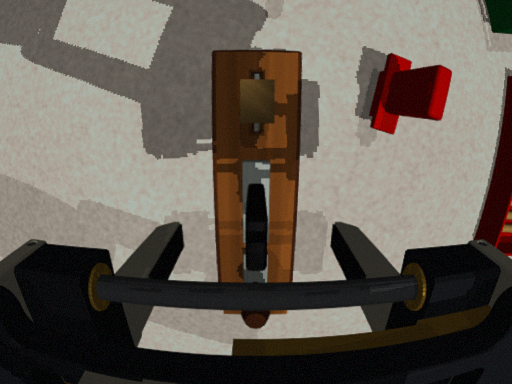

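{"name": "carry_out", "arguments": {"motion": [0.002, 0.021, -0.001, -0.2, 0.2, 0, 1, 0.0017, 0.02, -0.0007, -0.1, 0.1, 0, 1, 0.0017, 0.02, -0.0007, -0.1, 0.1, 0, 1, 0, 0, 0, 0, 0, 0, 1, 0, 0, 0, 0, 0, 0, 1]}}

```text
t: 4.4
tool_pos: [0.5213, -0.1772, 0.1127]
orientation: [-1.185, 1.223, -1.253]
force: [0.3, -0.2, 0.6]
opening: 0.0927
```

```bash
python3 -c "
from plan import *
plan(np.array([.5146,-.178,.10]),Rdown(-2.75),1)
print(robot.read_state()['force'])
im=imaging.read_camera('wrist');cv2.imwrite('pics/w4.png',im)
"
```

```text
dist 0.014396447059781929 ang 1.145079910430297 world err [-0.0067 -0.0008 -0.0127]
[0.001, 0.0126, -0.0069] [-0.93, 0.45, 0.5]
[ 0.2864 -0.2361  0.6364]
```

View pics/w4.png

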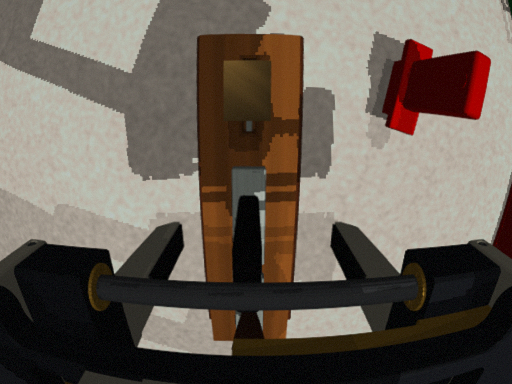

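{"name": "carry_out", "arguments": {"motion": [0.0005, 0.006, -0.0035, -0.5, 0.2, 0.25, 1, 0.0005, 0.006, -0.0035, -0.5, 0.2, 0.25, 1, 0, 0, 0, 0, 0, 0, 1, 0, 0, 0, 0, 0, 0, 1, 0, 0, 0, 0, 0, 0, 1]}}

```text
t: 4.95
tool_pos: [0.5161, -0.1787, 0.1043]
orientation: [-1.185, 1.241, -1.246]
force: [0.8, -1.0, 0.7]
opening: 0.093
```

```bash
python3 -c "
from plan import *
plan(np.array([.5146,-.178,.10]),Rdown(-2.75),1)
"
```

```text
dist 0.0045637793133818496 ang 0.1921943812092005 world err [-0.0015  0.0007 -0.0043]
[-0.0006, 0.0043, -0.0016] [-0.17, 0.05, 0.08]
```

{"name": "carry_out", "arguments": {"motion": [-0.0005, 0.005, -0.0018, -0.2, 0, 0.1, 1, 0, 0.001, 0, 0, 0, 0, 1, 0, 0, 0, 0, 0, 0, 0.2, 0, 0, 0, 0, 0, 0, -0.4, 0, 0, 0, 0, 0, 0, -0.8], "squeeze": 10}}

```text
t: 5.45
tool_pos: [0.5141, -0.178, 0.0976]
orientation: [-1.187, 1.245, -1.243]
force: [-0.6, -0.4, 0.6]
opening: 0.0735
```

```bash
python3 -c "
from plan import *
plan(np.array([.5146,-.178,.10]),Rdown(-2.75),1); s=robot.read_state(); print(s['opening'],s['force'])
"
```

```text
dist 0.0024845476095534435 ang 0.09137809319007859 world err [0.0005 0.     0.0024]
[-0.0, -0.0024, 0.0005] [0.07, 0.05, -0.04]
0.07354661313266309 [-0.5662 -0.4494  0.572 ]
```

{"name": "carry_out", "arguments": {"motion": [0, -0.002, 0, 0, 0, 0, -1, 0, 0, 0, 0, 0, 0, -1, 0, 0, 0, 0, 0, 0, -1, 0, 0, 0, 0, 0, 0, -1, 0, 0, 0, 0, 0, 0, -1], "squeeze": 10}}

```text
t: 5.95
tool_pos: [0.5144, -0.1781, 0.1001]
orientation: [-1.187, 1.244, -1.243]
force: [0.1, 0.1, 0.4]
opening: 0.0339
```

{"name": "carry_out", "arguments": {"motion": [0, 0, 0, 0, 0, 0, -1, 0, 0, 0, 0, 0, 0, -1, 0, 0, 0, 0, 0, 0, -1, 0, 0, 0, 0, 0, 0, -1, 0, 0, 0, 0, 0, 0, -1], "squeeze": 30}}

```text
t: 6.45
tool_pos: [0.5146, -0.1781, 0.1002]
orientation: [-1.186, 1.244, -1.244]
force: [0.0, -0.0, -0.4]
opening: 0.0138
```

```bash
python3 -c "
from plan import *
plan(np.array([.5146,-.178,.10]),Rdown(-2.75),1); s=robot.read_state(); print(s['opening'],s['force'],s['wrist_torque'])
im=imaging.read_camera('wrist');cv2.imwrite('pics/w5.png',im)
"
```

```text
dist 0.0002653525662511141 ang 0.05208577116718137 world err [ 0.      0.0001 -0.0002]
[-0.0001, 0.0002, 0.0] [0.0, 0.05, -0.02]
0.013822428258660195 [ 0.0165 -0.0154 -0.4104] [-0.0626  0.0072  0.0519]
```

View pics/w5.png

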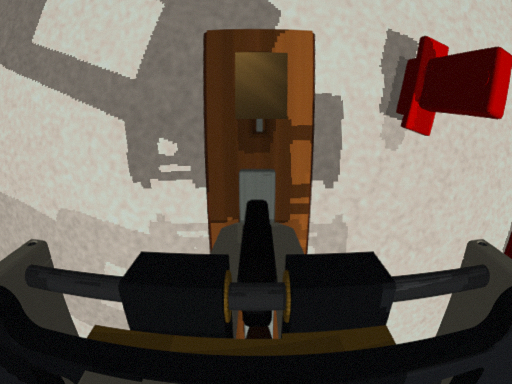

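```bash
python3 -c "
from plan import *
import pickle
s=robot.read_state();pickle.dump(s,open('grasp.pkl','wb'));print(s['orientation'],s['tool_pos'])
"
```

```text
[-1.1864  1.2441 -1.2435] [ 0.5146 -0.1781  0.1002]
```

{"name": "carry_out", "arguments": {"motion": [0, -0.005, 0, 0, 0, 0, -1, 0, -0.006, 0, 0, 0, 0, -1, 0, -0.006, 0, 0, 0, 0, -1, 0, -0.006, 0, 0, 0, 0, -1, 0, -0.002, 0, 0, 0, 0, -1]}}

```text
t: 7.0
tool_pos: [0.5146, -0.1778, 0.1265]
orientation: [-1.186, 1.244, -1.243]
force: [0.4, -0.2, -2.0]
opening: 0.0139
```

```bash
cat > st.py <<'E'
from plan import *
import pickle,sys
g=pickle.load(open('grasp.pkl','rb')); Rg=R.from_rotvec(g['orientation']).as_matrix()
def st():
    s=robot.read_state(); print('t',s['t'],'pos',s['tool_pos'],'F',s['force'],'T',s['wrist_torque'],'open',s['opening'],'dq',np.abs(s['dq']).max()); return s
E
python3 -c "
from st import *
st(); plan(g['tool_pos']+[0,0,.06],Rg,3)"
```

```text
t 7.0 pos [ 0.5146 -0.1778  0.1265] F [ 0.3891 -0.2282 -1.9678] T [-0.0497  0.07   -0.0544] open 0.01387517681240768 dq 0.04353344867129366
dist 0.03370768413653565 ang 0.03923360738029917 world err [-0.0001 -0.0003  0.0337]
[0.0001, -0.0112, -0.0] [0.0, -0.0, -0.01]
[0.0001, -0.0112, -0.0] [0.0, -0.0, -0.01]
[0.0001, -0.0112, -0.0] [0.0, -0.0, -0.01]
```

{"name": "carry_out", "arguments": {"motion": [0, -0.012, 0, 0, 0, 0, -1, 0, -0.012, 0, 0, 0, 0, -1, 0, -0.025, 0, 0, 0, 0, -1, 0, -0.035, 0, 0, 0, 0, -1, 0, -0.035, 0, 0, 0, 0, -1]}}

```text
t: 7.5
tool_pos: [0.5098, -0.1763, 0.245]
orientation: [-1.192, 1.257, -1.233]
force: [0.3, -0.7, -2.7]
opening: 0.0139
```

```bash
python3 -c "
from st import *
st()
F=pickle.load(open('fit.pkl','rb')); print(F)
im=imaging.read_camera('top')
imt=imaging.read_camera('side')
cv2.imwrite('pics/t6.png',cv2.resize(im[150:290,100:400],None,fx=2.5,fy=2.5,interpolation=cv2.INTER_CUBIC)); cv2.imwrite('pics/s6.png',cv2.resize(imt[80:280,120:320],None,fx=3,fy=3,interpolation=cv2.INTER_CUBIC))
"
```

```text
t 7.5 pos [ 0.5098 -0.1763  0.245 ] F [ 0.2862 -0.6772 -2.6531] T [-0.0913  0.0256  0.008 ] open 0.013939142960003474 dq 0.6770101769916683
(array([ 0.5094, -0.1784, -0.0444]), array([0.5296, 0.2271, 2.8166]), array([0.5785, 0.2302, 0.052 , 2.8268]))
```

View pics/s6.png

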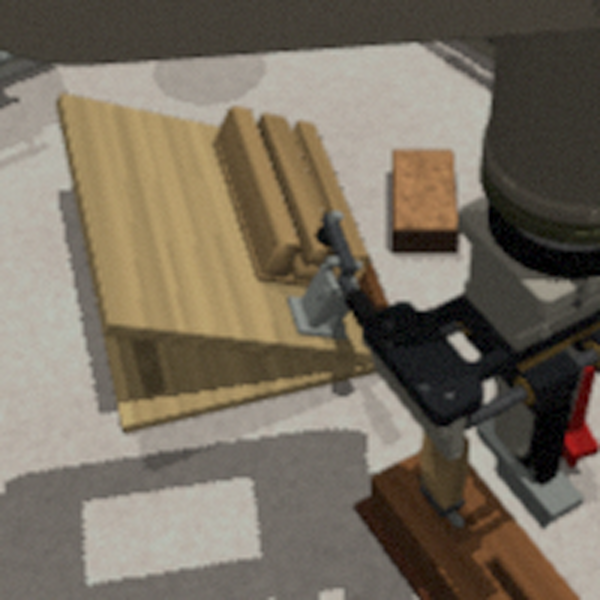

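View pics/t6.png

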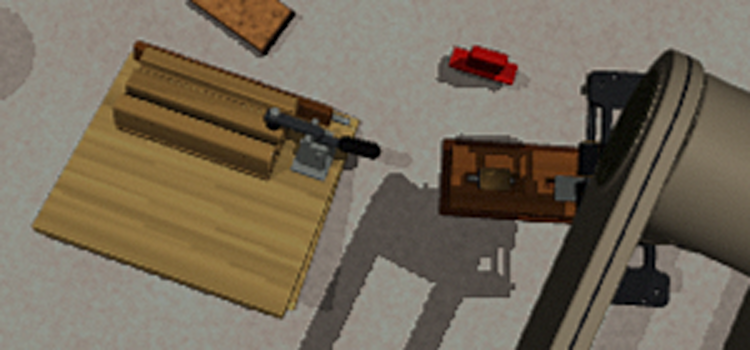

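Run:
```python
from st import *
xr,xs,xd=pickle.load(open('fit.pkl','rb'))
T=(R.from_euler('z',xs[2])*R.from_euler('y',-28,degrees=True)).as_matrix()
G=xd[:3]+T@[.018,0,.045]; print('groove',G,'z',T[:,2],'y',T[:,1])
M=np.c_[-T[:,1],-T[:,2],-T[:,0]] # tool x=?,y=-gz,z=-gx
M[:,0]=np.cross(M[:,1],M[:,2]); print(M)
pickle.dump((G,T,M),open('g0.pkl','wb'))
P=G+T[:,2]*.2; print(P)
st();plan(P,M,14)
```

```text
groove [0.5834 0.2286 0.1002] z [ 0.4449 -0.1499  0.8829] y [-0.3193 -0.9477  0.    ]
[[-0.3193 -0.4449  0.8367]
 [-0.9477  0.1499 -0.2819]
 [-0.     -0.8829 -0.4695]]
[0.6724 0.1986 0.2768]
t 7.6 pos [ 0.513  -0.1777  0.2505] F [ 0.9759 -0.375  -1.8909] T [-0.0679 -0.0098  0.0387] open 0.013780251384485239 dq 0.07695506839249916
dist 0.4095217265810375 ang 31.946904810484426 world err [0.1594 0.3763 0.0262]
[-0.0274, -0.0019, 0.0101] [-1.97, 1.11, 0.27]
[-0.0276, -0.0021, 0.0095] [-1.97, 1.11, 0.27]
[-0.0278, -0.0023, 0.0089] [-1.97, 1.11, 0.27]
[-0.028, -0.0024, 0.0083] [-1.97, 1.11, 0.27]
[-0.0281, -0.0026, 0.0076] [-1.97, 1.11, 0.27]
[-0.0283, -0.0027, 0.007] [-1.97, 1.11, 0.27]
[-0.0284, -0.0028, 0.0063] [-1.97, 1.11, 0.27]
[-0.0286, -0.0028, 0.0057] [-1.97, 1.11, 0.27]
[-0.0287, -0.0029, 0.005] [-1.97, 1.11, 0.27]
[-0.0288, -0.0029, 0.0044] [-1.97, 1.11, 0.27]
[-0.0289, -0.0029, 0.0037] [-1.97, 1.11, 0.27]
[-0.0289, -0.0029, 0.0031] [-1.97, 1.11, 0.27]
[-0.029, -0.0029, 0.0024] [-1.97, 1.11, 0.27]
[-0.0291, -0.0028, 0.0017] [-1.97, 1.11, 0.27]
```

{"name": "carry_out", "arguments": {"motion": [-0.027, -0.01, 0.01, -2, 1.1, 0.3, -1, -0.028, -0.005, 0.0095, -2, 1.1, 0.3, -1, -0.028, -0.003, 0.009, -2, 1.1, 0.3, -1, -0.028, -0.002, 0.008, -2, 1.1, 0.3, -1, -0.028, -0.003, 0.0075, -2, 1.1, 0.3, -1]}}

```text
t: 8.1
tool_pos: [0.5685, -0.043, 0.2725]
orientation: [-1.245, 1.475, -1.207]
force: [0.1, -0.6, -2.6]
opening: 0.0141
```

{"name": "carry_out", "arguments": {"motion": [-0.028, -0.003, 0.007, -2, 1.1, 0.3, -1, -0.028, -0.003, 0.006, -2, 1.1, 0.3, -1, -0.029, -0.003, 0.0055, -2, 1.1, 0.3, -1, -0.029, -0.003, 0.005, -2, 1.1, 0.3, -1, -0.029, -0.003, 0.0045, -2, 1.1, 0.3, -1]}}

```text
t: 8.6
tool_pos: [0.6268, 0.0964, 0.279]
orientation: [-1.302, 1.704, -1.151]
force: [0.5, 0.0, -3.0]
opening: 0.0136
```

Run:
```python
from st import *
G,T,M=pickle.load(open('g0.pkl','rb'))
st();plan(G+T[:,2]*.2,M,5)
```

```text
t 8.6 pos [0.6268 0.0964 0.279 ] F [ 0.5381  0.01   -2.9754] T [-0.1843 -0.3441  0.0349] open 0.013626683070415906 dq 0.9768694160809428
dist 0.1119166263073982 ang 7.504001880002224 world err [ 0.0456  0.1022 -0.0022]
[-0.0221, -0.0007, 0.0036] [-1.29, 0.73, 0.22]
[-0.0221, -0.0007, 0.0033] [-1.29, 0.73, 0.22]
[-0.0222, -0.0007, 0.003] [-1.29, 0.73, 0.22]
[-0.0222, -0.0007, 0.0027] [-1.29, 0.73, 0.22]
[-0.0222, -0.0006, 0.0024] [-1.29, 0.73, 0.22]
```

{"name": "carry_out", "arguments": {"motion": [-0.026, -0.001, 0.004, -1.6, 0.9, 0.3, -1, -0.026, -0.001, 0.0035, -1.6, 0.9, 0.2, -1, -0.026, -0.001, 0.003, -1.6, 0.9, 0.2, -1, -0.024, -0.001, 0.003, -1.3, 0.8, 0.2, -1, 0, 0, 0, 0, 0, 0, -1]}}

```text
t: 9.1
tool_pos: [0.6687, 0.1971, 0.2692]
orientation: [-1.342, 1.851, -1.109]
force: [-0.2, 0.4, -3.2]
opening: 0.014
```

Run:
```python
from st import *
G,T,M=pickle.load(open('g0.pkl','rb'))
s=st();plan(G+T[:,2]*.2,M,5); print(s['q'])
im=imaging.read_camera('wrist');m=cam('wrist');cv2.imwrite('pics/w7.png',im)
pickle.dump((im,m,robot.read_state()),open('w7.pkl','wb'))
for t in ['dock','groove','gauge_grip']: print(t,[(x['confidence'],x['pixel']) for x in models.outline_of('wrist',t)])
```

```text
t 9.1 pos [0.6687 0.1971 0.2692] F [-0.2267  0.3745 -3.1978] T [-0.2133 -0.3284 -0.0373] open 0.014020882240975367 dq 0.04256063161489912
dist 0.008603375525924904 ang 0.729693311351994 world err [0.0037 0.0015 0.0076]
[-0.0005, -0.0016, -0.0002] [0.1, -0.01, 0.11]
[-0.0005, -0.0016, -0.0002] [0.1, -0.01, 0.11]
[-0.0005, -0.0016, -0.0002] [0.1, -0.01, 0.11]
[-0.0005, -0.0016, -0.0002] [0.1, -0.01, 0.11]
[-0.0005, -0.0016, -0.0002] [0.1, -0.01, 0.11]
[0.1126 0.8917 0.5068 0.2403 2.19   0.5316]
dock [(0.75, [282.4, 143.7])]
groove [(0.67, [280.4, 143.9])]
gauge_grip [(0.69, [257.2, 233.6])]
```

View pics/w7.png

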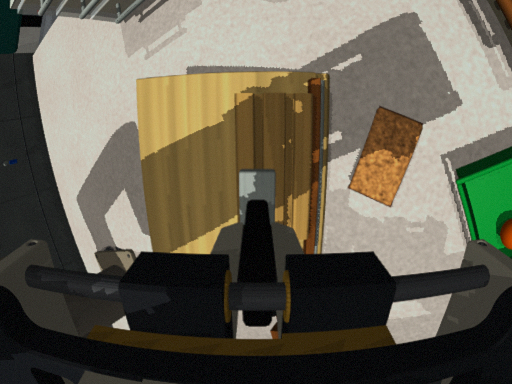

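```bash
cat >> h.py <<'E'
def orthop(im,m,O,U,V,wx,wy,ppm):
    ys,xs=np.mgrid[0:int(wy*ppm),0:int(wx*ppm)]
    u=(xs/ppm-wx/2).ravel(); v=(wy/2-ys/ppm).ravel()
    q=proj(m,O+np.outer(u,U)+np.outer(v,V)).astype(np.float32).reshape(*ys.shape,2)
    return cv2.remap(im,q[...,0],q[...,1],cv2.INTER_CUBIC)
E
python3 - <<'E'
from st import *
G,T,M=pickle.load(open('g0.pkl','rb')); im,m,s=pickle.load(open('w7.pkl','rb'))
ppm=5000
outs=[]
for dz in (0,-.045):
    a=orthop(im,m,G+T[:,2]*dz,-T[:,0],-T[:,1],.16,.11,ppm) if 0 else orthop(im,m,G+T[:,2]*dz-T[:,1]*.05,-T[:,0],-T[:,1],.16,.11,ppm)
    for i in range(0,800,50): cv2.line(a,(i,0),(i,15 if i==400 else 6),(255,255,255),1)
    for i in range(0,550,50): cv2.line(a,(0,i),(6,i),(255,255,255),1)
    cv2.imwrite(f'pics/d7_{int(-dz*1000)}.png',a)
E
```

```text
(no output)
```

View pics/d7_0.png

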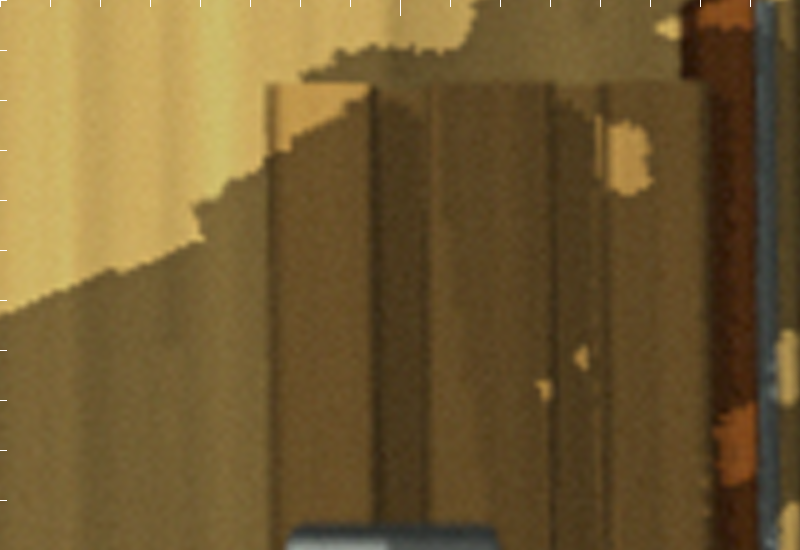

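View pics/d7_45.png

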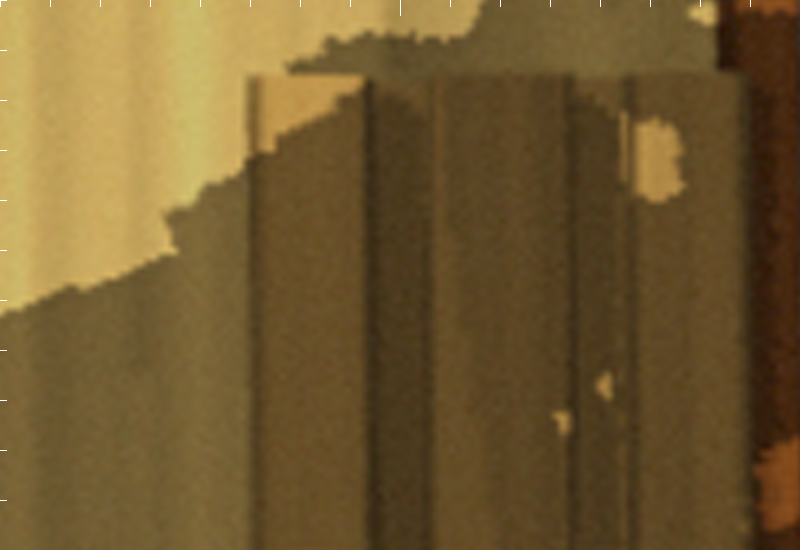

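Run:
```python
from st import *
G,T,M=pickle.load(open('g0.pkl','rb')); im,m,s=pickle.load(open('w7.pkl','rb'))
Rt=R.from_rotvec(s['orientation']).as_matrix(); p=s['tool_pos']
ppm=8000
a=orthop(im,m,p+Rt[:,1]*.04-Rt[:,0]*.02,Rt[:,2],-Rt[:,0],.06,.06,ppm)
for i in range(0,480,40): cv2.line(a,(i,0),(i,15 if i==240 else 6),(255,255,255),1)
cv2.imwrite('pics/b7.png',a)
# subpixel edge profiles of dock plane at -7mm
b=orthop(im,m,G-T[:,2]*.006-T[:,1]*.05,-T[:,0],-T[:,1],.16,.11,5000)
g=cv2.cvtColor(b,cv2.COLOR_BGR2GRAY).astype(float)
for r in (200,260,320,420,480):
    pr=cv2.GaussianBlur(g[r-20:r+20].mean(0)[None],(1,11) if 0 else (11,1),2)[0]
    d=np.gradient(pr); idx=[i for i in range(240,730) if abs(d[i])>.6 and abs(d[i])==np.abs(d[max(0,i-6):i+7]).max()]
    print(r,[(i,round(d[i],1)) for i in idx])
```

```text
200 [(264, np.float64(-4.1)), (368, np.float64(-3.4)), (381, np.float64(1.4)), (431, np.float64(1.7)), (442, np.float64(-1.2)), (550, np.float64(-1.4)), (560, np.float64(1.1)), (593, np.float64(0.8)), (613, np.float64(2.6)), (640, np.float64(-1.0)), (652, np.float64(-1.8)), (709, np.float64(-2.3))]
260 [(264, np.float64(-3.4)), (278, np.float64(1.3)), (368, np.float64(-2.9)), (382, np.float64(1.4)), (430, np.float64(2.6)), (452, np.float64(-0.7)), (552, np.float64(-1.8)), (560, np.float64(1.7)), (594, np.float64(0.9)), (604, np.float64(-1.1)), (614, np.float64(1.8)), (665, np.float64(0.7)), (709, np.float64(-2.6))]
320 [(266, np.float64(-2.6)), (277, np.float64(1.7)), (369, np.float64(-2.8)), (382, np.float64(1.3)), (419, np.float64(-1.1)), (430, np.float64(2.3)), (551, np.float64(-1.8)), (561, np.float64(1.8)), (592, np.float64(0.8)), (605, np.float64(-1.3)), (614, np.float64(2.2)), (661, np.float64(0.8)), (711, np.float64(-2.6))]
420 [(265, np.float64(-3.1)), (277, np.float64(1.3)), (371, np.float64(-3.4)), (419, np.float64(-0.8)), (431, np.float64(2.4)), (475, np.float64(-0.8)), (551, np.float64(-3.2)), (562, np.float64(1.7)), (595, np.float64(1.1)), (605, np.float64(-1.4)), (616, np.float64(1.9)), (665, np.float64(0.7)), (712, np.float64(-2.5))]
480 [(265, np.float64(-2.8)), (279, np.float64(1.5)), (370, np.float64(-3.2)), (385, np.float64(1.6)), (430, np.float64(2.4)), (551, np.float64(-2.1)), (563, np.float64(1.3)), (605, np.float64(-2.5)), (616, np.float64(2.1)), (666, np.float64(0.7)), (716, np.float64(-2.9)), (727, np.float64(2.6))]
```

View pics/b7.png

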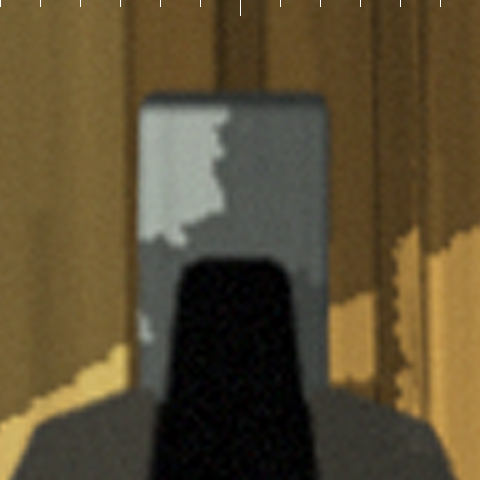

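Run:
```python
from st import *
G,T,M=pickle.load(open('g0.pkl','rb'))
G1=G-T[:,0]*.0014-T[:,2]*.0045
pickle.dump((G1,T,M),open('g1.pkl','wb'))
s=st();plan(G1+T[:,2]*.11,M,4)
```

```text
t 9.3 pos [0.6689 0.1937 0.2739] F [ 1.0802  0.3623 -2.602 ] T [-0.2286 -0.3519  0.0003] open 0.013611575839145268 dq 0.028837000650339697
dist 0.09134795269586848 ang 0.4175217773367194 world err [-0.0374  0.0187 -0.0812]
[-0.0016, 0.0228, 0.0004] [0.03, -0.03, 0.09]
[-0.0016, 0.0228, 0.0004] [0.03, -0.03, 0.09]
[-0.0015, 0.0228, 0.0004] [0.03, -0.03, 0.09]
[-0.0015, 0.0228, 0.0004] [0.03, -0.03, 0.09]
```

{"name": "carry_out", "arguments": {"motion": [-0.0015, 0.02, 0.0004, 0, 0, 0.1, -1, -0.0015, 0.02, 0.0004, 0, 0, 0.1, -1, -0.0015, 0.02, 0.0004, 0, 0, 0.1, -1, 0, 0.01, 0, 0, 0, 0, -1, 0, 0, 0, 0, 0, 0, -1]}}

```text
t: 9.8
tool_pos: [0.6399, 0.2024, 0.2176]
orientation: [-1.314, 1.846, -1.12]
force: [0.2, -0.2, -3.3]
opening: 0.0142
```

{"name": "carry_out", "arguments": {"motion": [0, 0, 0, 0, 0, 0, -1, 0, 0, 0, 0, 0, 0, -1, 0, 0, 0, 0, 0, 0, -1, 0, 0, 0, 0, 0, 0, -1, 0, 0, 0, 0, 0, 0, -1]}}

```text
t: 10.3
tool_pos: [0.6418, 0.2002, 0.2232]
orientation: [-1.306, 1.842, -1.125]
force: [0.3, 0.2, -2.1]
opening: 0.0139
```

```bash
cat > look.py <<'E'
from st import *
def look(tag,G,T):
    s=st(); m=cam('wrist'); im=imaging.read_camera('wrist'); s2=robot.read_state()
    print('moved during',s2['tool_pos']-s['tool_pos'])
    Rt=R.from_rotvec(s['orientation']).as_matrix(); p=s['tool_pos']
    print('TCP in groove',T.T@(p-G), 'axes err deg',np.degrees((R.from_matrix(Rt).inv()*R.from_matrix(np.c_[T[:,1],-T[:,2],-T[:,0]])).as_rotvec()))
    a=orthop(im,m,G-T[:,1]*.045,-T[:,0],-T[:,1],.12,.10,5000)
    for i in range(0,600,50): cv2.line(a,(i,0),(i,15 if i==300 else 6),(255,255,255),1)
    b=orthop(im,m,p+Rt[:,1]*.04-Rt[:,0]*.02,Rt[:,2],-Rt[:,0],.05,.06,8000)
    for i in range(0,400,40): cv2.line(b,(i,0),(i,15 if i==200 else 6),(255,255,255),1)
    cv2.imwrite(f'pics/{tag}.png',im); cv2.imwrite(f'pics/{tag}a.png',a); cv2.imwrite(f'pics/{tag}b.png',b)
    pickle.dump((im,m,s),open(tag+'.pkl','wb')); return im,m,s
E
python3 - <<'E'
from look import *
G,T,M=pickle.load(open('g1.pkl','rb')); look('w8',G,T)
E
```

```text
t 10.3 pos [0.6418 0.2002 0.2232] F [ 0.2863  0.167  -2.0919] T [-0.222  -0.3393 -0.0004] open 0.013899585058432778 dq 0.007578147378134019
moved during [-0.  0.  0.]
TCP in groove [0.0023 0.0082 0.1433] axes err deg [-1.0038 -0.3671 -0.4908]
```

View pics/w8.png

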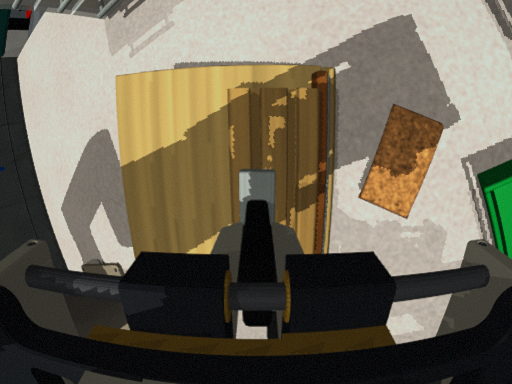

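View pics/w8a.png

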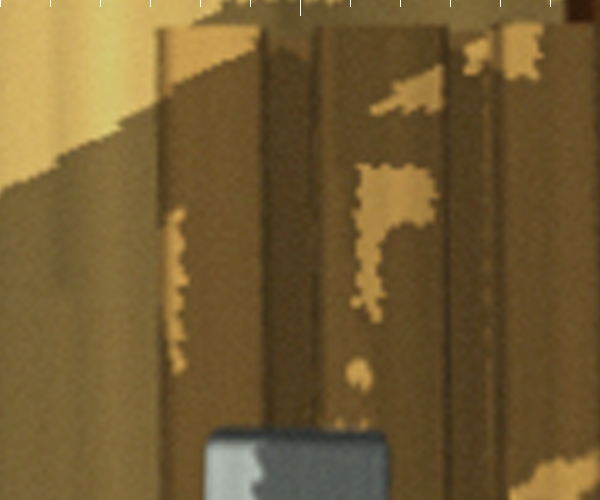

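View pics/w8b.png

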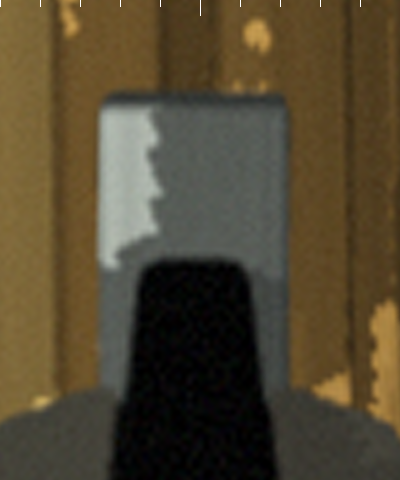

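Run:
```python
from st import *
G,T,M=pickle.load(open('g1.pkl','rb'))
M=np.c_[T[:,1],-T[:,2],-T[:,0]]
G2=G+T[:,0]*.0007
pickle.dump((G2,T,M),open('g2.pkl','wb'))
s=st();plan(G2+T[:,2]*.095,M,4)
```

```text
t 10.35 pos [0.6418 0.2002 0.2232] F [ 0.1324 -0.3328 -1.8094] T [-0.2353 -0.348  -0.034 ] open 0.013993710116931278 dq 0.003996714538105393
dist 0.04904129700727443 ang 1.175214721255651 world err [-0.0175  0.0146 -0.0434]
[-0.0019, 0.0121, 0.0002] [-0.25, -0.09, -0.12]
[-0.002, 0.0121, 0.0002] [-0.25, -0.09, -0.12]
[-0.002, 0.0121, 0.0003] [-0.25, -0.09, -0.12]
[-0.002, 0.0121, 0.0004] [-0.25, -0.09, -0.12]
```

{"name": "carry_out", "arguments": {"motion": [-0.002, 0.012, 0.0002, -0.3, -0.1, -0.1, -1, -0.002, 0.012, 0.0002, -0.3, -0.1, -0.1, -1, -0.002, 0.01, 0.0003, -0.3, -0.1, -0.1, -1, -0.002, 0.006, 0.0003, -0.3, -0.1, -0.1, -1, 0, 0, 0, 0, 0, 0, -1]}}

```text
t: 10.85
tool_pos: [0.6256, 0.2152, 0.182]
orientation: [-1.333, 1.853, -1.103]
force: [0.4, -0.1, -3.2]
opening: 0.0139
```

Run:
```python
from look import *
G,T,M=pickle.load(open('g2.pkl','rb'));look('w9',G,T); plan(G+T[:,2]*.095,M,1)
```

```text
t 10.85 pos [0.6256 0.2152 0.182 ] F [ 0.4001 -0.1243 -3.1979] T [-0.16   -0.3379 -0.0366] open 0.013898122283192604 dq 0.004937519563592433
moved during [ 0.0002 -0.0002  0.0004]
TCP in groove [ 0.0001 -0.0008  0.0975] axes err deg [0.4625 0.0714 0.0329]
dist 0.003071807359481466 ang 0.4392405661806256 world err [-0.0015 -0.0003 -0.0026]
[0.0008, 0.003, 0.0] [0.43, 0.07, 0.02]
```

View pics/w9a.png

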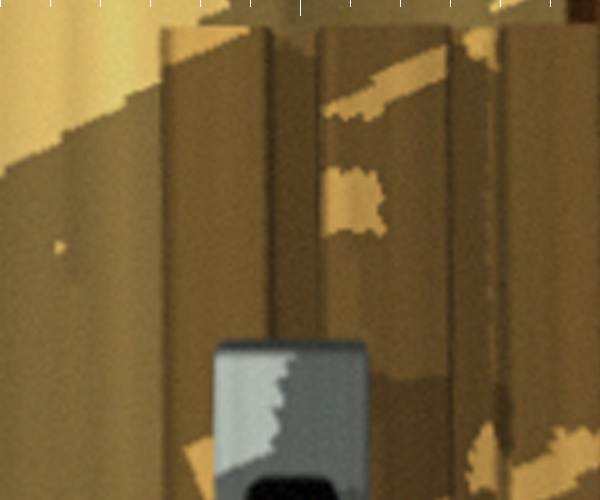

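View pics/w9b.png

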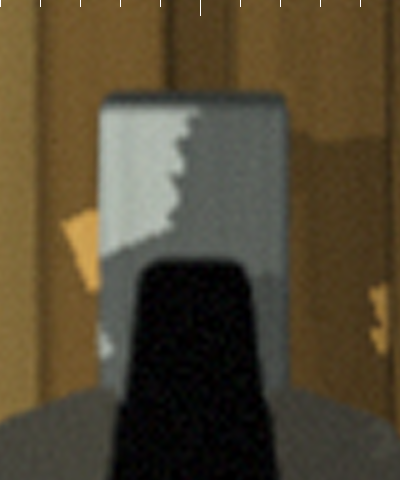

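{"name": "carry_out", "arguments": {"motion": [0, 0.006, -0.0003, 0.4, 0, 0, -1, 0, 0.006, 0, 0, 0, 0, -1, 0, 0.006, 0, 0, 0, 0, -1, 0, 0.004, 0, 0, 0, 0, -1, 0, 0, 0, 0, 0, 0, -1]}}

```text
t: 11.4
tool_pos: [0.6155, 0.2186, 0.1626]
orientation: [-1.326, 1.845, -1.11]
force: [0.9, -0.5, -2.5]
opening: 0.0141
```

Run:
```python
from look import *
G,T,M=pickle.load(open('g2.pkl','rb'));s=st(); p=s['tool_pos'];print(T.T@(p-G)); print('F tool', R.from_rotvec(s['orientation']).inv().apply(s['force'])); plan(G+T[:,0]*.0003+T[:,2]*.05,M,1)
```

```text
t 11.4 pos [0.6155 0.2186 0.1626] F [ 0.9385 -0.5468 -2.4768] T [-0.1377 -0.3576  0.0205] open 0.014102986676901092 dq 0.004849507408606583
[ 0.0003 -0.0008  0.0754]
F tool [0.222  1.6916 2.0985]
dist 0.025363999073213205 ang 0.13985871036620903 world err [-0.0115  0.0031 -0.0224]
[0.0008, 0.0254, -0.0] [-0.12, 0.07, -0.03]
```

{"name": "carry_out", "arguments": {"motion": [0, 0.006, 0, -0.1, 0, 0, -1, 0, 0.006, 0, 0, 0, 0, -1, 0, 0.005, 0, 0, 0, 0, -1, 0, 0.003, 0, 0, 0, 0, -1, 0, 0, 0, 0, 0, 0, -1]}}

```text
t: 11.9
tool_pos: [0.606, 0.2217, 0.1435]
orientation: [-1.327, 1.847, -1.109]
force: [-0.2, 0.4, -2.3]
opening: 0.0141
```

Run:
```python
from look import *
G,T,M=pickle.load(open('g2.pkl','rb'));s,p=0,0;im,m,s=look('w10',G,T); p=s['tool_pos']; print('F tool', R.from_rotvec(s['orientation']).inv().apply(s['force'])); plan(G+T[:,0]*.0003+T[:,2]*.05,M,1)
```

```text
t 11.9 pos [0.606  0.2217 0.1435] F [-0.1784  0.4386 -2.3396] T [-0.2005 -0.382  -0.0082] open 0.014076909437745685 dq 0.0027491082529950217
moved during [ 0.0001 -0.      0.0002]
TCP in groove [ 0.0002 -0.0007  0.0538] axes err deg [-0.0257  0.0682 -0.04  ]
F tool [-0.3562  2.2115  0.8249]
dist 0.004116143209398127 ang 0.0876125689114194 world err [-0.0021 -0.     -0.0035]
[0.0007, 0.0041, -0.0001] [-0.03, 0.07, -0.04]
```

View pics/w10.png

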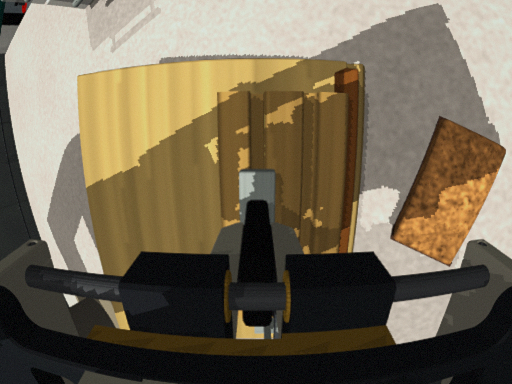

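{"name": "carry_out", "arguments": {"motion": [0, 0.002, 0, 0, 0, 0, -1, 0, 0.002, 0, 0, 0, 0, -1, 0, 0.001, 0, 0, 0, 0, -1, 0, 0.001, 0, 0, 0, 0, -1, 0, 0, 0, 0, 0, 0, -1]}}

```text
t: 12.45
tool_pos: [0.6062, 0.2219, 0.1436]
orientation: [-1.32, 1.842, -1.113]
force: [0.2, 0.0, -2.0]
opening: 0.0141
```

```bash
cat > q.py <<'E'
from look import *
G,T,M=pickle.load(open('g2.pkl','rb'));s=st(); p=s['tool_pos'];Ri=R.from_rotvec(s['orientation']).inv();print('groove frame',T.T@(p-G),'F tool', Ri.apply(s['force']),'T tool',Ri.apply(s['wrist_torque'])); plan(G+T[:,0]*.0003+T[:,2]*.05,M,1)
E
python3 q.py
```

```text
t 12.45 pos [0.6062 0.2219 0.1436] F [ 0.1595  0.0474 -2.0052] T [-0.2264 -0.3491  0.0256] open 0.014063864859338514 dq 0.0033652597180322706
groove frame [ 0.0002 -0.0009  0.0539] F tool [-0.0879  1.7149  1.0487] T tool [ 0.403   0.0236 -0.1039]
dist 0.0040601657779419115 ang 0.4913457702870026 world err [-0.0021 -0.0003 -0.0034]
[0.001, 0.0039, -0.0001] [-0.43, 0.11, -0.2]
```

{"name": "carry_out", "arguments": {"motion": [0, 0.002, 0, -0.1, 0, 0, -1, 0, 0.002, 0, -0.1, 0, 0, -1, 0, 0.002, 0, 0, 0, 0, -1, 0, 0.003, 0, 0, 0, 0, -1, 0, 0.003, 0, 0, 0, 0, -1]}}

```text
t: 12.95
tool_pos: [0.6058, 0.2221, 0.1437]
orientation: [-1.31, 1.836, -1.116]
force: [2.1, -4.7, 13.8]
opening: 0.0139
```

```bash
python3 q.py
```

```text
t 12.95 pos [0.6058 0.2221 0.1437] F [ 2.1359 -4.749  13.8202] T [-0.9054  0.9711  0.5141] open 0.013850515116273537 dq 0.041833577259953944
groove frame [ 0.0006 -0.0011  0.0538] F tool [  3.6958 -13.9483  -3.146 ] T tool [-0.6348  0.0786 -1.272 ]
dist 0.003989833770998281 ang 1.0658533283702851 world err [-0.0018 -0.0005 -0.0035]
[0.0011, 0.0038, 0.0002] [-0.94, 0.19, -0.46]
```

Run:
```python
from look import *
G,T,M=pickle.load(open('g2.pkl','rb'));look('w11',G,T)
im=imaging.read_camera('side'); cv2.imwrite('pics/s11.png',cv2.resize(im[90:190,150:290],None,fx=5,fy=5,interpolation=cv2.INTER_CUBIC))
im=imaging.read_camera('top'); cv2.imwrite('pics/t11.png',cv2.resize(im[140:240,110:270],None,fx=4,fy=4,interpolation=cv2.INTER_CUBIC))
```

```text
t 12.95 pos [0.6058 0.2221 0.1437] F [ 2.1359 -4.749  13.8202] T [-0.9054  0.9711  0.5141] open 0.013850515116273537 dq 0.041833577259953944
moved during [-0. -0. -0.]
TCP in groove [ 0.0006 -0.0011  0.0538] axes err deg [-0.942   0.1895 -0.4613]
```

View pics/s11.png

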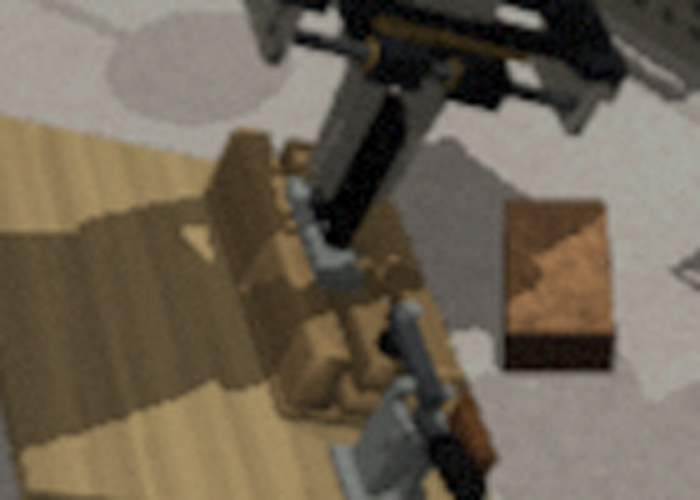

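View pics/w11a.png

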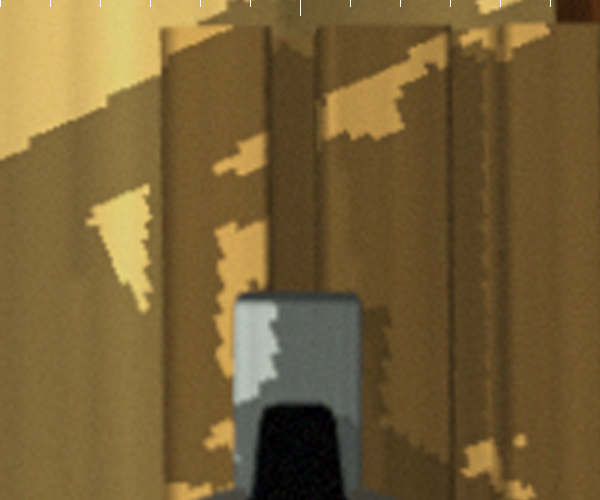

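```bash
python3 -c "
import cv2
im=cv2.imread('pics/w11.png');cv2.imwrite('pics/w11z.png',cv2.resize(im[70:270,180:370],None,fx=3,fy=3,interpolation=cv2.INTER_CUBIC))"
```

```text
(no output)
```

View pics/w11z.png

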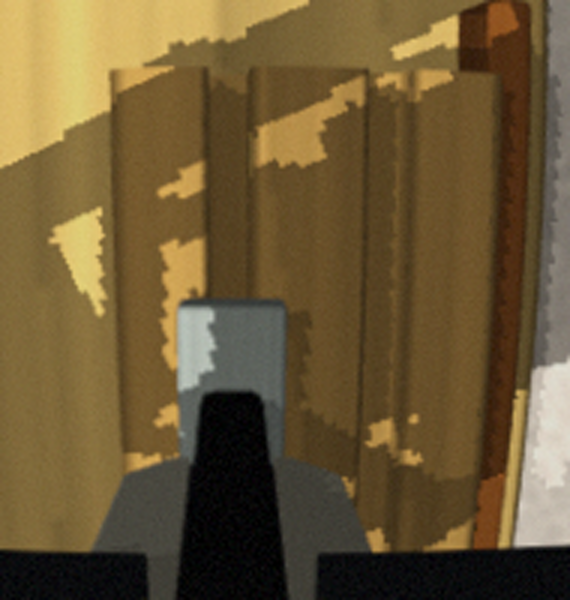

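{"name": "carry_out", "arguments": {"motion": [0, 0.003, 0, -0.5, 0, -0.2, -1, 0, 0.003, 0, -0.5, 0, -0.2, -1, 0, 0.003, 0, -0.3, 0, -0.2, -1, 0, 0.003, 0, -0.2, 0, 0, -1, 0, 0.003, 0, 0, 0, 0, -1]}}

```text
t: 13.6
tool_pos: [0.6062, 0.2222, 0.1433]
orientation: [-1.321, 1.84, -1.11]
force: [2.1, -3.3, 13.9]
opening: 0.0139
```

```bash
python3 q.py
```

```text
t 13.6 pos [0.6062 0.2222 0.1433] F [ 2.065  -3.3037 13.8985] T [-0.7886  1.1173  0.4318] open 0.013906820606924015 dq 0.044020663848002926
groove frame [ 0.0001 -0.0013  0.0536] F tool [  2.402  -13.7221  -3.779 ] T tool [-0.812   0.1317 -1.1748]
dist 0.0038495622691453063 ang 0.5330053810744652 world err [-0.0022 -0.0006 -0.0031]
[0.0013, 0.0036, -0.0002] [-0.41, 0.26, -0.22]
```

Run:
```python
from look import *
G,T,M=pickle.load(open('g2.pkl','rb'))
for tag in ('w8','w9','w10','w11'):
  im,m,s=pickle.load(open(tag+'.pkl','rb'))
  for dz in (0,.002,.004,.006):
    a=orthop(im,m,G+T[:,2]*dz-T[:,1]*.07-T[:,0]*.018,-T[:,0],-T[:,1],.12,.03,10000)
    g=cv2.GaussianBlur(cv2.cvtColor(a,cv2.COLOR_BGR2GRAY).astype(float),(0,0),4)
    d=np.median(np.gradient(g,axis=1),axis=0)
    def pk(lo,hi,sg):
        x=np.arange(lo,hi); w=np.clip(sg*d[lo:hi],0,None); i=lo+np.argmax(w); x=np.arange(i-5,i+6); w=np.clip(sg*d[x],0,None); return (x*w).sum()/w.sum()
    e=[pk(120,180,-1),pk(320,400,-1),pk(430,480,1),pk(690,750,-1),pk(790,860,1),pk(1000,1080,-1)]
    print(tag,dz,np.round(e,0),'groove dark-edge spacing',round(e[3]-e[1],1),'rising',round(e[4]-e[2],1),'width',round(e[5]-e[0],1))
```

```text
w8 0 [ 140.  345.  467.  706.  837. 1029.] groove dark-edge spacing 361.0 rising 369.7 width 889.0
w8 0.002 [ 141.  345.  466.  703.  833. 1025.] groove dark-edge spacing 358.1 rising 366.7 width 883.8
w8 0.004 [ 143.  346.  465.  701.  830. 1020.] groove dark-edge spacing 355.2 rising 364.6 width 877.0
w8 0.006 [ 145.  346.  465.  699.  827. 1016.] groove dark-edge spacing 353.1 rising 361.7 width 871.1
w9 0 [ 141.  349.  465.  709.  835. 1019.] groove dark-edge spacing 360.0 rising 370.0 width 878.4
w9 0.002 [ 143.  350.  465.  706.  832. 1014.] groove dark-edge spacing 356.3 rising 366.9 width 871.3
w9 0.004 [ 145.  350.  469.  704.  828. 1009.] groove dark-edge spacing 354.1 rising 359.1 width 864.3
w9 0.006 [ 147.  351.  464.  702.  825. 1004.] groove dark-edge spacing 351.1 rising 361.0 width 857.2
w10 0 [ 140.  350.  471.  711.  835. 1019.] groove dark-edge spacing 360.9 rising 364.0 width 878.9
w10 0.002 [ 143.  351.  471.  708.  831. 1013.] groove dark-edge spacing 357.0 rising 360.0 width 870.0
w10 0.004 [ 146.  351.  470.  705.  826. 1007.] groove dark-edge spacing 353.9 rising 356.1 width 861.1
w10 0.006 [ 149.  352.  470.  702.  822. 1001.] groove dark-edge spacing 350.0 rising 352.1 width 852.2
w11 0 [ 140.  348.  468.  711.  838. 1020.] groove dark-edge spacing 363.0 rising 369.9 width 879.9
w11 0.002 [ 143.  348.  467.  708.  833. 1014.] groove dark-edge spacing 359.9 rising 365.9 width 871.0
w11 0.004 [ 145.  348.  466.  705.  829. 1008.] groove dark-edge spacing 356.7 rising 362.9 width 862.9
w11 0.006 [ 148.  349.  465.  701.  824. 1000.] groove dark-edge spacing 352.1 rising 358.9 width 852.2
```

{"name": "carry_out", "arguments": {"motion": [0, 0.005, 0, -0.4, 0, -0.2, -1, 0, 0.006, 0, -0.2, 0, 0, -1, 0, 0.006, 0, 0, 0, 0, -1, 0, 0.006, 0, 0, 0, 0, -1, 0, 0.006, 0, 0, 0, 0, -1]}}

```text
t: 14.1
tool_pos: [0.6055, 0.2231, 0.1436]
orientation: [-1.301, 1.828, -1.117]
force: [3.8, -6.1, 23.2]
opening: 0.014
```

```bash
python3 q.py
python3 - <<'E'
from look import *
im=imaging.read_camera('side'); cv2.imwrite('pics/s12.png',cv2.resize(im[115:155,195:235],None,fx=14,fy=14,interpolation=cv2.INTER_CUBIC))
E
```

```text
t 14.1 pos [0.6055 0.2231 0.1436] F [ 3.8187 -6.0764 23.2072] T [-0.8363  1.8445  0.4523] open 0.014024261474979404 dq 0.08897283832329979
groove frame [ 0.001  -0.0019  0.0534] F tool [  4.1851 -23.3083  -5.4117] T tool [-1.4889  0.2314 -1.4268]
dist 0.003981618380004845 ang 1.7454660626934264 world err [-0.0015 -0.0015 -0.0034]
[0.0019, 0.0034, 0.0006] [-1.5, 0.45, -0.76]
```

View pics/s12.png

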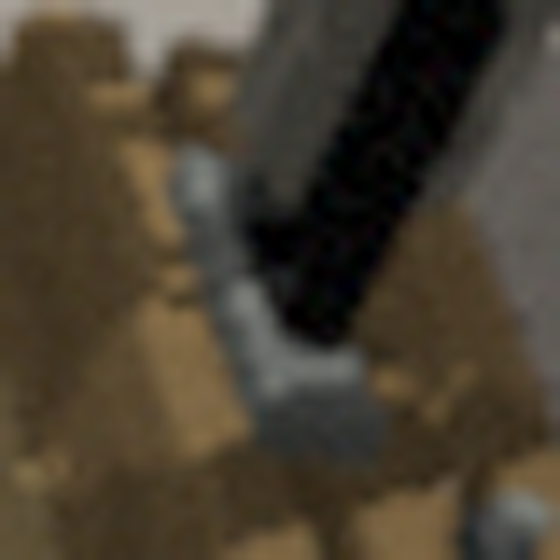

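{"name": "carry_out", "arguments": {"motion": [0, 0.001, 0, -0.6, 0.1, -0.3, -1, 0, 0.001, 0, -0.6, 0.1, -0.3, -1, 0, 0.001, 0, -0.4, 0.1, -0.2, -1, 0, 0.0015, 0, 0, 0, 0, -1, 0, 0.0015, 0, 0, 0, 0, -1]}}

```text
t: 14.65
tool_pos: [0.6057, 0.2234, 0.1435]
orientation: [-1.324, 1.844, -1.109]
force: [1.2, -4.5, 12.2]
opening: 0.0137
```

```bash
python3 q.py
```

```text
t 14.65 pos [0.6057 0.2234 0.1435] F [ 1.2193 -4.5481 12.178 ] T [-0.1418  0.6301  0.33  ] open 0.013729710549317079 dq 0.009625168467614725
groove frame [ 0.0009 -0.0022  0.0534] F tool [  3.8838 -11.9956  -3.3907] T tool [-0.5535 -0.134  -0.449 ]
dist 0.0041169976080610415 ang 0.2807185963617582 world err [-0.0017 -0.0017 -0.0033]
[0.0022, 0.0034, 0.0006] [-0.17, 0.18, -0.13]
```

{"name": "carry_out", "arguments": {"motion": [0, 0.0015, 0, -0.1, 0, -0.1, -1, 0, 0.0015, 0, -0.1, 0, 0, -1, 0, 0.0015, 0, 0, 0, 0, -1, 0, 0.0015, 0, 0, 0, 0, -1, 0, 0.0015, 0, 0, 0, 0, -1]}}

```text
t: 15.15
tool_pos: [0.6057, 0.2233, 0.1435]
orientation: [-1.323, 1.843, -1.108]
force: [1.3, -3.3, 10.2]
opening: 0.014
```

```bash
python3 q.py
```

```text
t 15.15 pos [0.6057 0.2233 0.1435] F [ 1.2528 -3.3337 10.2011] T [-0.146   0.4981  0.2128] open 0.013971590221856022 dq 0.012554370224170207
groove frame [ 0.0009 -0.0021  0.0534] F tool [  2.7146 -10.0841  -2.7725] T tool [-0.427  -0.0482 -0.3606]
dist 0.004071542602151634 ang 0.3702341062928005 world err [-0.0017 -0.0017 -0.0033]
[0.0021, 0.0034, 0.0006] [-0.22, 0.22, -0.19]
```

{"name": "carry_out", "arguments": {"motion": [0, -0.006, 0, 0, 0, 0, -1, 0, -0.008, 0, 0, 0, 0, -1, 0, -0.01, 0, 0, 0, 0, -1, 0, -0.01, 0, 0, 0, 0, -1, 0, -0.01, 0, 0, 0, 0, -1]}}

```text
t: 15.65
tool_pos: [0.6242, 0.2167, 0.1797]
orientation: [-1.331, 1.848, -1.105]
force: [-0.1, -0.2, -1.8]
opening: 0.0137
```

```bash
python3 q.py
```

```text
t 15.65 pos [0.6242 0.2167 0.1797] F [-0.0851 -0.2051 -1.8318] T [-0.2258 -0.3628 -0.0157] open 0.013692415036996863 dq 0.3015482173411279
groove frame [ 0.0006 -0.0018  0.0946] F tool [0.2229 1.6211 0.8528] T tool [ 0.4156  0.0606 -0.0802]
dist 0.044651096199151565 ang 0.2944429717044596 world err [-0.0201  0.0049 -0.0396]
[0.0017, 0.0446, 0.0005] [0.24, 0.16, 0.04]
```

Nose is clear; raise well clear.

{"name": "carry_out", "arguments": {"motion": [0, -0.02, 0, 0, 0, 0, -1, 0, -0.025, 0, 0, 0, 0, -1, 0, -0.025, 0, 0, 0, 0, -1, 0, -0.025, 0, 0, 0, 0, -1, 0, -0.01, 0, 0, 0, 0, -1]}}

```text
t: 16.15
tool_pos: [0.6728, 0.1998, 0.2776]
orientation: [-1.333, 1.849, -1.104]
force: [0.2, 0.5, -2.1]
opening: 0.0139
```

Run:
```python
from st import *
st(); plan(g['tool_pos']+[0,0,.155],Rg,15)
```

```text
t 16.15 pos [0.6728 0.1998 0.2776] F [ 0.2498  0.5238 -2.1084] T [-0.1674 -0.4201 -0.0154] open 0.01394441642014999 dq 0.5097356619527036
dist 0.4103745426695016 ang 32.30469227578922 world err [-0.1583 -0.378  -0.0224]
[0.0272, 0.0023, -0.0011] [1.88, -1.03, -0.26]
[0.0272, 0.0024, -0.0017] [1.88, -1.03, -0.26]
[0.0272, 0.0024, -0.0022] [1.88, -1.03, -0.26]
[0.0271, 0.0025, -0.0028] [1.88, -1.03, -0.26]
[0.027, 0.0025, -0.0034] [1.88, -1.03, -0.26]
[0.027, 0.0025, -0.0039] [1.88, -1.03, -0.26]
[0.0269, 0.0025, -0.0045] [1.88, -1.03, -0.26]
[0.0268, 0.0024, -0.005] [1.88, -1.03, -0.26]
[0.0267, 0.0024, -0.0056] [1.88, -1.03, -0.26]
[0.0266, 0.0023, -0.0062] [1.88, -1.03, -0.26]
[0.0264, 0.0022, -0.0067] [1.88, -1.03, -0.26]
[0.0263, 0.0021, -0.0073] [1.88, -1.03, -0.26]
[0.0262, 0.002, -0.0078] [1.88, -1.03, -0.26]
[0.026, 0.0018, -0.0083] [1.88, -1.03, -0.26]
[0.0258, 0.0017, -0.0088] [1.88, -1.03, -0.26]
```

{"name": "carry_out", "arguments": {"motion": [0.027, 0.001, -0.001, 1.9, -1, -0.3, -1, 0.027, 0.001, -0.0017, 1.9, -1, -0.3, -1, 0.027, 0.001, -0.0022, 1.9, -1, -0.3, -1, 0.027, 0.001, -0.0028, 1.9, -1, -0.3, -1, 0.027, 0.001, -0.0034, 1.9, -1, -0.3, -1]}}

```text
t: 16.65
tool_pos: [0.6258, 0.0719, 0.273]
orientation: [-1.295, 1.637, -1.164]
force: [0.4, -0.4, -1.4]
opening: 0.0143
```

{"name": "carry_out", "arguments": {"motion": [0.027, 0.001, -0.004, 1.9, -1, -0.3, -1, 0.027, 0.001, -0.0045, 1.9, -1, -0.3, -1, 0.027, 0.001, -0.005, 1.9, -1, -0.3, -1, 0.0267, 0.001, -0.0056, 1.9, -1, -0.3, -1, 0.0266, 0.001, -0.006, 1.9, -1, -0.3, -1]}}

```text
t: 17.15
tool_pos: [0.5743, -0.0604, 0.2772]
orientation: [-1.243, 1.424, -1.217]
force: [0.0, -0.7, -2.9]
opening: 0.0142
```

Run:
```python
from st import *
st(); plan(g['tool_pos']+[0,0,.155],Rg,5)
```

```text
t 17.15 pos [ 0.5743 -0.0604  0.2772] F [ 0.0064 -0.6501 -2.8593] T [-0.1287 -0.0906  0.0024] open 0.014170570019252681 dq 0.6049012730908061
dist 0.13380363790183092 ang 9.80106748611507 world err [-0.0597 -0.1177 -0.022 ]
[0.0249, 0.0055, -0.0081] [1.72, -0.94, -0.14]
[0.0248, 0.0053, -0.0086] [1.72, -0.94, -0.14]
[0.0246, 0.0051, -0.0092] [1.72, -0.94, -0.14]
[0.0244, 0.0049, -0.0098] [1.72, -0.94, -0.14]
[0.0243, 0.0046, -0.0103] [1.72, -0.94, -0.14]
```

{"name": "carry_out", "arguments": {"motion": [0.025, 0.001, -0.008, 1.7, -0.9, -0.1, -1, 0.025, 0.001, -0.0086, 1.7, -0.9, -0.1, -1, 0.025, 0.004, -0.009, 1.7, -0.9, -0.1, -1, 0.025, 0.005, -0.01, 1.7, -0.9, -0.1, -1, 0.018, 0.004, -0.008, 1.5, -0.9, -0.1, -1]}}

```text
t: 17.65
tool_pos: [0.5168, -0.1788, 0.2708]
orientation: [-1.18, 1.243, -1.245]
force: [0.1, 0.2, -2.7]
opening: 0.0141
```

Run:
```python
from st import *
st(); plan(g['tool_pos']+[0,0,.12],Rg,3)
```

```text
t 17.65 pos [ 0.5168 -0.1788  0.2708] F [ 0.1338  0.2192 -2.7458] T [ 0.0172  0.0742 -0.004 ] open 0.014128323992710124 dq 0.5718187415184921
dist 0.05063976200752792 ang 0.3307892605968087 world err [-0.0022  0.0007 -0.0506]
[-0.0002, 0.0169, -0.0008] [-0.1, -0.03, -0.04]
[-0.0002, 0.0169, -0.0008] [-0.1, -0.03, -0.04]
[-0.0002, 0.0169, -0.0008] [-0.1, -0.03, -0.04]
```

{"name": "carry_out", "arguments": {"motion": [0, 0.017, -0.0005, 0, 0, 0, -1, 0, 0.017, -0.0005, 0, 0, 0, -1, 0, 0.017, -0.0005, 0, 0, 0, -1, 0, 0.017, -0.0005, 0, 0, 0, -1, 0, 0.01, 0, 0, 0, 0, -1]}}

```text
t: 18.15
tool_pos: [0.5151, -0.183, 0.1975]
orientation: [-1.173, 1.242, -1.255]
force: [-0.2, 0.8, -3.1]
opening: 0.0137
```

Run:
```python
from st import *
st(); plan(g['tool_pos']+[0,0,.055],Rg,3)
```

```text
t 18.15 pos [ 0.5151 -0.183   0.1975] F [-0.2008  0.8277 -3.1186] T [-0.0499  0.1211 -0.0153] open 0.013699023788556043 dq 0.17400315187578377
dist 0.04259039858631744 ang 0.8252425779243053 world err [-0.0005  0.0049 -0.0423]
[-0.0016, 0.0141, -0.0004] [-0.23, -0.16, -0.02]
[-0.0016, 0.0141, -0.0004] [-0.23, -0.16, -0.02]
[-0.0016, 0.0141, -0.0003] [-0.23, -0.16, -0.02]
```

{"name": "carry_out", "arguments": {"motion": [-0.0016, 0.012, -0.0004, -0.2, -0.2, 0, -1, -0.0016, 0.012, -0.0003, -0.2, -0.2, 0, -1, -0.0016, 0.01, 0, -0.2, -0.1, 0, -1, 0, 0.004, 0, -0.1, 0, 0, -1, 0, 0, 0, 0, 0, 0, -1]}}

```text
t: 18.65
tool_pos: [0.5151, -0.1773, 0.157]
orientation: [-1.187, 1.246, -1.24]
force: [0.0, 0.5, -2.5]
opening: 0.0136
```

Run:
```python
from st import *
st(); plan(g['tool_pos']+[0,0,.05],Rg,1)
```

```text
t 18.65 pos [ 0.5151 -0.1773  0.157 ] F [ 0.016   0.5443 -2.5313] T [-0.0383  0.0403 -0.0533] open 0.013611994602802682 dq 0.006070929009872697
dist 0.006855312990059354 ang 0.19818992926831488 world err [-0.0005 -0.0008 -0.0068]
[0.0008, 0.0068, -0.0005] [0.15, 0.08, -0.11]
```

{"name": "carry_out", "arguments": {"motion": [0.0008, 0.004, -0.0005, 0.15, 0.1, -0.1, -1, 0, 0.003, 0, 0, 0, 0, -1, 0, 0, 0, 0, 0, 0, -1, 0, 0, 0, 0, 0, 0, -1, 0, 0, 0, 0, 0, 0, -1]}}

```text
t: 19.15
tool_pos: [0.5155, -0.1786, 0.1511]
orientation: [-1.185, 1.242, -1.246]
force: [-0.2, -0.3, -2.0]
opening: 0.0136
```

Run:
```python
from look import *
G,T,M=pickle.load(open('g2.pkl','rb'));look('w13',G,T);plan(g['tool_pos']+[0,0,.05],Rg,1)
a=cv2.imread('pics/w8b.png');b=cv2.imread('pics/w13b.png');cv2.imwrite('pics/cmp.png',np.hstack([a,b]))
```

```text
t 19.15 pos [ 0.5155 -0.1786  0.1511] F [-0.1958 -0.2666 -2.0414] T [-0.1194  0.0815  0.0097] open 0.013552685440322414 dq 0.0034671977122189136
moved during [ 0.0001 -0.      0.0001]
TCP in groove [-0.0333  0.4076  0.0802] axes err deg [-27.9723  15.569    3.9009]
dist 0.001488448479027001 ang 0.17825314098645562 world err [-0.001   0.0005 -0.001 ]
[-0.0005, 0.001, -0.001] [-0.16, -0.03, 0.06]
```

View pics/cmp.png

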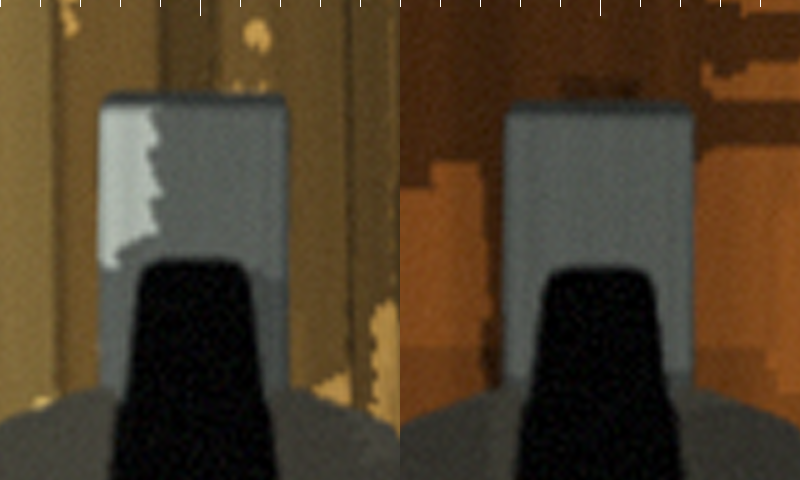

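View pics/w13.png

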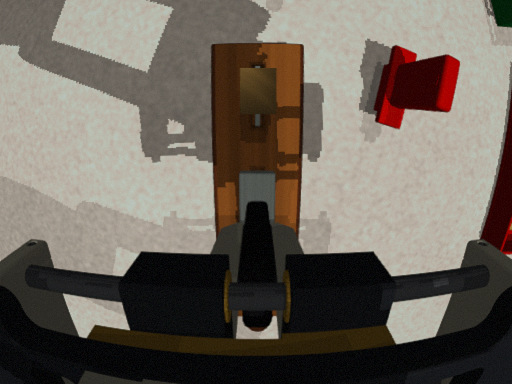

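Run:
```python
from h import *
a=cv2.imread('pics/w5.png');out=[a[150:250,200:320]]
for t in('w8','w13'): out.append(cv2.imread(f'pics/{t}.png')[150:250,200:320])
cv2.imwrite('pics/cmp2.png',cv2.resize(np.vstack(out[:1]+out[2:]),None,fx=3,fy=3,interpolation=cv2.INTER_CUBIC))
def g(i): return cv2.cvtColor(i,cv2.COLOR_BGR2GRAY).astype(np.float32)
# handle edges rows 205-225, bar edges rows 178-195
for n,i in zip(('w5','w8','w13'),out):
    G=g(i)
    for r0,r1 in((30,45),(57,75)):
        d=np.gradient(cv2.GaussianBlur(G[r0:r1].mean(0)[None],(0,0),1)[0]); 
        print(n,r0,[(j+200,round(float(d[j]),1)) for j in range(25,95) if abs(d[j])>4 and abs(d[j])==np.abs(d[j-3:j+4]).max()])
    d=np.gradient(cv2.GaussianBlur(G[:,50:64].mean(1)[None],(0,0),1)[0]); print(n,'col',[(j+150,round(float(d[j]),1)) for j in range(5,95) if abs(d[j])>3 and abs(d[j])==np.abs(d[j-3:j+4]).max()])
```

```text
w5 30 [(239, 14.7), (275, -11.6), (292, 4.4)]
w5 57 [(240, 10.7), (245, -21.0), (268, 20.2), (274, -9.7), (289, 5.4)]
w5 col [(171, 10.9), (199, -24.6)]
w8 30 [(230, -9.9), (239, 27.7), (249, -22.1), (274, -5.8), (285, -5.1)]
w8 57 [(231, -11.2), (245, -22.6), (269, 17.2), (275, 4.7), (285, -9.8), (290, 19.0), (294, -15.5)]
w8 col [(171, 9.3), (200, -23.3)]
w13 30 [(239, 14.3), (274, -4.8)]
w13 57 [(235, -8.0), (240, 11.4), (245, -19.6), (268, 19.5)]
w13 col [(166, -3.3), (173, 12.1), (201, -23.6)]
```

View pics/cmp2.png

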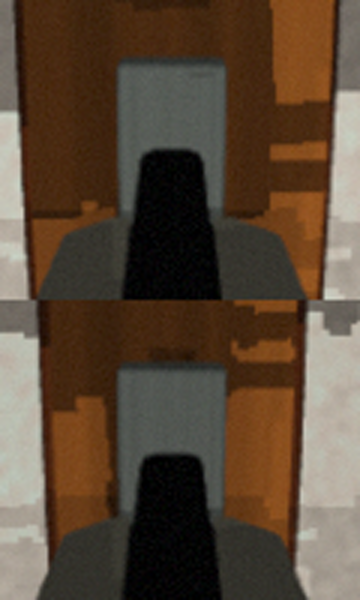

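{"name": "carry_out", "arguments": {"motion": [-0.0015, 0.004, -0.001, -0.15, 0, 0, -1, 0, 0.005, 0, 0, 0, 0, -1, 0, 0.003, 0, 0, 0, 0, -1, 0, 0, 0, 0, 0, 0, -1, 0, 0, 0, 0, 0, 0, -1]}}

```text
t: 19.7
tool_pos: [0.5145, -0.177, 0.1381]
orientation: [-1.187, 1.244, -1.245]
force: [-0.2, 0.3, -2.0]
opening: 0.014
```

```bash
cat > r.py <<'E'
from st import *
s=st(); print('F tool',R.from_rotvec(s['orientation']).inv().apply(s['force'])); plan(g['tool_pos']+[0,0.0012,0.0],Rg,1)
E
python3 r.py
```

```text
t 19.7 pos [ 0.5145 -0.177   0.1381] F [-0.2095  0.2888 -1.9954] T [-0.0498  0.0749  0.0268] open 0.014003068548367425 dq 0.004521050468751157
F tool [-0.28    1.9952 -0.2228]
dist 0.03787663485991371 ang 0.06963401646097296 world err [ 0.      0.     -0.0379]
[-0.0001, 0.0379, 0.0] [-0.0, -0.03, 0.06]
```

Aligned to 0.1 mm; now lower slowly into the slot.

{"name": "carry_out", "arguments": {"motion": [0, 0.004, 0, 0, 0, 0, -1, 0, 0.004, 0, 0, 0, 0, -1, 0, 0.004, 0, 0, 0, 0, -1, 0, 0.002, 0, 0, 0, 0, -1, 0, 0, 0, 0, 0, 0, -1]}}

```text
t: 20.2
tool_pos: [0.5146, -0.177, 0.1228]
orientation: [-1.187, 1.244, -1.245]
force: [0.5, 0.1, -2.4]
opening: 0.0137
```

```bash
python3 r.py
```

```text
t 20.2 pos [ 0.5146 -0.177   0.1228] F [ 0.4787  0.052  -2.4131] T [-0.0724 -0.0733  0.0136] open 0.013727802252364809 dq 0.0014291306843918544
F tool [-0.0768  2.4131  0.4755]
dist 0.022581345406741567 ang 0.0744978347475613 world err [-0.      0.0001 -0.0226]
[-0.0001, 0.0226, -0.0001] [-0.01, -0.03, 0.07]
```

In the slot, free of side load.

{"name": "carry_out", "arguments": {"motion": [0, 0.005, 0, 0, 0, 0, -1, 0, 0.005, 0, 0, 0, 0, -1, 0, 0.004, 0, 0, 0, 0, -1, 0, 0.003, 0, 0, 0, 0, -1, 0, 0, 0, 0, 0, 0, -1]}}

```text
t: 20.7
tool_pos: [0.5146, -0.1771, 0.1042]
orientation: [-1.187, 1.244, -1.245]
force: [-0.2, -0.8, -2.8]
opening: 0.014
```

```bash
python3 r.py
```

```text
t 20.7 pos [ 0.5146 -0.1771  0.1042] F [-0.155  -0.8159 -2.7788] T [-0.0554  0.0979 -0.0216] open 0.013977896234827309 dq 0.002923976180142324
F tool [ 0.8201  2.7794 -0.1162]
dist 0.0039753701177076385 ang 0.07514155633886704 world err [-0.0001  0.0001 -0.004 ]
[-0.0001, 0.004, -0.0001] [-0.01, -0.03, 0.07]
```

{"name": "carry_out", "arguments": {"motion": [0, 0.002, 0, 0, 0, 0, -1, 0, 0.001, 0, 0, 0, 0, -1, 0, 0.001, 0, 0, 0, 0, -1, 0, 0.001, 0, 0, 0, 0, -1, 0, 0.001, 0, 0, 0, 0, -1]}}

```text
t: 21.2
tool_pos: [0.5149, -0.1772, 0.1004]
orientation: [-1.187, 1.243, -1.245]
force: [-4.3, 1.2, 6.7]
opening: 0.0139
```

```bash
python3 r.py
```

```text
t 21.2 pos [ 0.5149 -0.1772  0.1004] F [-4.3463  1.2091  6.708 ] T [0.5629 1.0472 0.0728] open 0.013917803949442123 dq 0.0032492321497500616
F tool [-0.9957 -6.7105 -4.3962]
dist 0.000481274395609933 ang 0.07969850115309668 world err [-0.0003  0.0003 -0.0002]
[-0.0003, 0.0002, -0.0003] [-0.03, -0.01, 0.07]
```

{"name": "carry_out", "arguments": {"motion": [0, -0.0003, -0.0003, 0, 0, 0, -1, 0, 0, 0, 0, 0, 0, -0.6, 0, 0, 0, 0, 0, 0, -0.2, 0, 0, 0, 0, 0, 0, 0.4, 0, 0, 0, 0, 0, 0, 1], "squeeze": 10}}

```text
t: 21.7
tool_pos: [0.5158, -0.1778, 0.1021]
orientation: [-1.186, 1.24, -1.247]
force: [-0.2, -0.5, -1.0]
opening: 0.0381
```

{"name": "carry_out", "arguments": {"motion": [0, 0, 0, 0, 0, 0, 1, 0, 0, 0, 0, 0, 0, 1, 0, 0, 0, 0, 0, 0, 1, 0, 0, 0, 0, 0, 0, 1, 0, 0, 0, 0, 0, 0, 1]}}

```text
t: 22.2
tool_pos: [0.5158, -0.1778, 0.1021]
orientation: [-1.186, 1.24, -1.247]
force: [-0.5, 0.4, 0.6]
opening: 0.0783
```

```bash
python3 r.py; python3 -c "
from h import *
cv2.imwrite('pics/w14.png',imaging.read_camera('wrist'))"
```

```text
t 22.2 pos [ 0.5158 -0.1778  0.1021] F [-0.4544  0.388   0.558 ] T [-0.052   0.0805  0.0214] open 0.07827459435876777 dq 0.0019193389843106601
F tool [-0.3648 -0.5604 -0.4704]
dist 0.0024169279102127495 ang 0.25119577365983475 world err [-0.0013  0.0008 -0.0019]
[-0.0008, 0.0019, -0.0013] [-0.2, -0.01, 0.15]
```

View pics/w14.png

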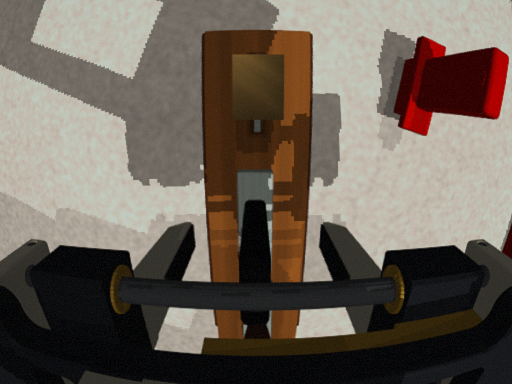

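{"name": "carry_out", "arguments": {"motion": [0, -0.012, 0, 0, 0, 0, 1, 0, -0.02, 0, 0, 0, 0, 1, 0, -0.025, 0, 0, 0, 0, 1, 0, -0.03, 0, 0, 0, 0, 1, 0, -0.03, 0, 0, 0, 0, 1]}}

```text
t: 22.75
tool_pos: [0.5123, -0.1761, 0.2203]
orientation: [-1.189, 1.249, -1.24]
force: [-0.1, -0.5, -0.1]
opening: 0.093
```

Run:
```python
from st import *
st(); plan(np.array([.505,-.157,.2715]),Rg,3)
```

```text
t 22.75 pos [ 0.5123 -0.1761  0.2203] F [-0.0663 -0.5471 -0.0531] T [-0.063   0.0937  0.0342] open 0.09298418716971407 dq 0.5855590677857079
dist 0.055129343044098854 ang 0.32093784851019624 world err [-0.0073  0.0191  0.0512]
[-0.0063, -0.017, -0.0028] [0.11, -0.01, -0.02]
[-0.0063, -0.0171, -0.0028] [0.11, -0.01, -0.02]
[-0.0062, -0.0171, -0.0028] [0.11, -0.01, -0.02]
```

{"name": "carry_out", "arguments": {"motion": [-0.006, -0.02, -0.003, 0, 0, 0, 1, -0.02, -0.02, -0.005, 0, 0, 0, 1, -0.04, -0.01, -0.01, 0, 0, 0, 1, -0.045, 0, -0.012, 0, 0, 0, 1, -0.045, 0, -0.012, 0, 0, 0, 1]}}

```text
t: 23.25
tool_pos: [0.4804, -0.0198, 0.2843]
orientation: [-1.178, 1.242, -1.258]
force: [0.7, 0.5, 0.1]
opening: 0.0928
```

{"name": "carry_out", "arguments": {"motion": [-0.045, 0, -0.012, 0, 0, 0, 1, -0.04, 0, -0.012, 0, 0, 0, 1, -0.02, 0, -0.005, 0, 0, 0, 1, 0, 0, 0, 0, 0, 0, 1, 0, 0, 0, 0, 0, 0, 1]}}

```text
t: 23.75
tool_pos: [0.4547, 0.0954, 0.2903]
orientation: [-1.174, 1.232, -1.255]
force: [0.9, -0.2, 0.0]
opening: 0.093
```

Run:
```python
from st import *
st()
D=pickle.load(open('D.pkl','rb'))
for n,(r0,r1,c0,c1) in dict(top=(195,255,265,390),side=(210,350,225,360)).items():
    im=imaging.read_camera(n)
    for t in ('gauge_grip','short_gauge_mid','scraper_mid','sanding_block_mid'):
        o=models.outline_of(n,t); print(n,t,[np.round(x['pixel'],1) for x in o][:2],'was',[np.round(x['pixel'],1) for x in D[n][t]][:2])
    f=4 if n=='top' else 3
    a=np.vstack if n=='top' else np.hstack
    cv2.imwrite(f'pics/{n}15.png',cv2.resize(a([D[n]['im'][r0:r1,c0:c1],im[r0:r1,c0:c1]]),None,fx=f,fy=f,interpolation=cv2.INTER_CUBIC))
```

```text
t 23.75 pos [0.4547 0.0954 0.2903] F [ 0.9246 -0.1624  0.0173] T [-0.031   0.1023 -0.0086] open 0.09297524583159805 dq 0.01799571118111957
top gauge_grip [array([291.9, 172.6]), array([328.4, 220.3])] was [array([327.4, 220.6]), array([291.5, 173.3])]
top short_gauge_mid [array([361.8, 223.8])] was [array([359.2, 224.2])]
top scraper_mid [array([195.6, 149. ]), array([296.7, 219.5])] was [array([297.8, 220.7])]
top sanding_block_mid [array([196.6, 150.9])] was [array([196.2, 146.7]), array([177.4, 193.2])]
side gauge_grip [array([309.8, 213.3]), array([296.1, 270.2])] was [array([296.2, 269.7]), array([309.1, 212.3])]
side short_gauge_mid [array([318.9, 305.7])] was [array([316.6, 310. ])]
side scraper_mid [array([266.1, 233.1])] was [array([269. , 235.1])]
side sanding_block_mid [array([259.9, 147.1])] was [array([261. , 147.7])]
```

View pics/side15.png

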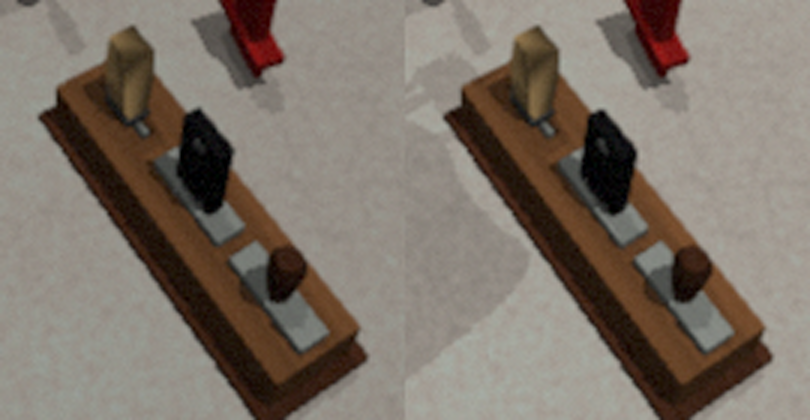

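View pics/top15.png

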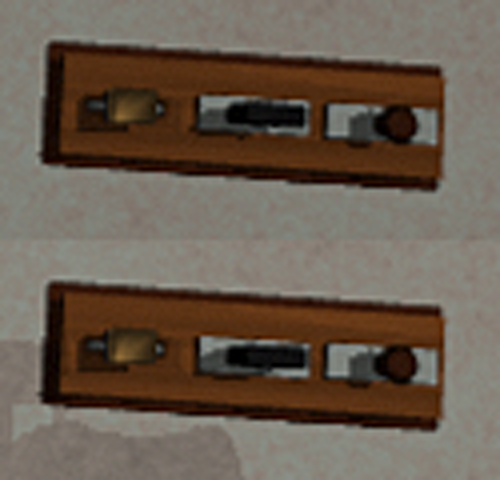

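```bash
python3 -c "
from plant import robot
print(robot.close_job())"
```

```text
the job is handed in; nothing more can be done
None
```

The check is done and the job is handed in: the gauge went down the dock's upper groove and is back in its own (middle) rack slot. I got no verdict back.

- **Check in the groove:** The blade went in about 2 mm from half-way along, centred across the groove to about 1 mm. It came to a hard stop that moved less than 0.5 mm under 10–23 N. I held it there for several seconds, square within about 0.3–1.7°.
- **Back in the rack:** The bar touched the rack with the arm at 0.1004 m height, against 0.1002 m when I first gripped it. I then let go and moved the arm well clear. The before and after pictures from the side and top cameras look the same for the gauge and both other tools. The red look-alike and the sanding block were not touched. The clock read about 24 s of the 64 s allowed.

Two of my checks did not fully agree:
- **Stop height:** The stop came about 3.5 mm higher than my working estimate of the wood surface from the wrist camera. It does match the first estimate from the top and side cameras. The rack heights agreed, so the gauge had not slipped up or down in the fingers, and I took the stop as the bar sitting on the wood.
- **Slip in the grip:** The gauge slid about 1 mm sideways in the fingers during the check. I corrected for that before putting it back in the slot.

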